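Put a fossil away under a stayed lid

ROBOT

A 7-joint arm with a two-finger parallel gripper is mounted at the origin on the work surface. World frame = base frame: x ahead of the robot, y to its left, z up, the work surface at z = 0. Lengths are in m, angles in rad, forces in N, time in s.
With the tool pointing down it reaches from about 0.425 to 0.925 m from the base axis. Payload 6.8 kg.
Tool frame: the origin (TCP) lies at the centre of the arm's flange, where the gripper is bolted on; the fingertips stand 173 mm ahead of it and the grasp point (between the pads) lies 155 mm ahead of it (r.hold_point_z is the distance from the TCP to the grasp point, in m); z points along the fingers, x is the direction in which the jaws open and shut, and the axes are right-handed (so a half turn about z gives the same grasp; the last joint's range is limited). The gripper opens to 85 mm and grips with 20 to 120 N. Pads are 22 mm wide; open, the fingers measure 114 mm over their backs; the gripper's body (76 mm by 85 mm) begins 54 mm behind the grasp point. The pads swing forward as they close: fully open they stand 13 mm farther back than shut.
Start: joints at [-1.258, 0.477, 0.022, 1.555, -0.011, 1.109, -0.083], TCP at [0.276, 0.616, 0.405] pointing down, gripper open.
Joint ranges: [-2.96, 2.96], [-0.34, 2.1], [-1.41, 1.46], [0.24, 2.44], [-1.37, 4.51], [0.17, 1.92], [-2.96, 2.96]. Speed limits (rad/s): [2.39, 2.39, 3.14, 3.14, 3.14, 3.14, 3.14].

INTERFACE

Orientations are given as a rotation vector (axis times angle).
In Python, from bench import r gives the robot as it stands.
- The arm moves only by the tool apply_moves, never from a script. Its arguments are lists of equal length, an entry for each row: "dp": the shift along the tool's x, y, z scaled (see below), a list of three; "twist": the turn, a rotation vector about the tool's x, y, z scaled (see below), a list of three; "jaw": the closure in counts, from 0 (fully open) to 255 (shut). In form: {"dp": [[x, y, z], ...], "twist": [[rx, ry, rz], ...], "jaw": [jaw, ...]}. A call has 1 to 20 rows; each row shifts and turns the pose as measured when the row begins, along the tool's axes as they then stand; what a row does not reach is not made up. The controller multiplies each number of a shift by 12 cm and each number of a turn by 120 degrees. A row lasts 1/10 s, in which the tool goes at most 50 mm and 8.59 degrees, less where a joint would pass 70% of its speed; a pose out of reach is approached as far as the arm can. A call with a number of a shift or a turn outside -1 to 1 is refused whole. A call with a gripper value outside its range is refused whole. The fingers move at their own pace and stop on an object; "grip_force" is the grip in N (left out, the last holds). Time passes only in rows, so rows that do not move let the fingers close. It gives the time, the measured TCP pose, the force and the opening at its end, in the units of the state.
- r.get_obs(): the state, without advancing time (a new reading comes with each control period).
- r.grab_frame(name): name is "side" or "top"; returns a dict with "color" (480x640x3 uint8, red, green, blue), "z_map" (480x640 float32, m along the optical axis (not along the pixel's ray), 0 where there is no reading), "intrinsics" (3x3 intrinsics, pixels), "R" (3x3) and "t" (3): a world point X has camera coordinates R X + t. Camera axes: x right, y down, z forward; pixel columns grow to the right and rows downward; lengths in m; the calibration is good to about 2 mm. A picture is of the moment at which its call begins.
- r.hand_in(): hands the job in, once; it reports no verdict.
The state is a dict: "clock": time; "joints": joint angles; "qvel": joint speeds; "tau": joint torques, N m; "tcp_pos": TCP position; "orientation": TCP orientation; "contact_force": force on the tool from outside, world axes, zero at the start; "moment": the same for the moment, N m; "grip_width": finger opening in m.
Only numpy, scipy, OpenCV 4.12 (cv2) and the standard library are available. Lean on these libraries where they do the work, as an engineer would, in place of code of your own. Each camera call takes 0.05 s, during which the arm holds its last target.

TASK

Put the loose fossil sea urchin away in the case: raise the lid by its bar until the folding stay locks and props it up by itself, then let go and set the fossil in the empty front cell. Then break the stay at its knuckle and lower the lid by hand, without letting it drop, until it is fully closed. Do not strain the stay so hard that its clamped bracket slips along its slot, and leave the jar, the card tray and the ammonite where they are.

Things in the scene. Friction and masses are not known exactly. Their poses are not given: they have to be found in the camera images.
- case: Plywood display case, 240 (its x) by 200 (its y) by 80 mm high, walls 10 mm, fixed; origin at the centre of its underside. z is up, y points from the front to the hinged back. Inside, white dividers 22 mm high above the inner floor (rising to 30 mm above the table) make three rear cells and two front cells, all holding fossils but the front one on the +x side.
- cell (a point): Centre of the inner floor of the empty front cell, 113 mm along the case's x by 98 mm along its y; 8 mm above the table. Axes as the case.
- lid_hinge (a point): Middle of the lid's hinge line, on the back rim, 80 mm above the table; the line runs along the case's x. Axes as the case.
- lid_bar (a point): Centre of the lid's pull: a round steel bar, 12 mm thick and 110 mm long, parallel to the hinge, held by two posts at its ends 42 mm off the lid's front edge, in the plane of the lid. It lies 242 mm from the hinge line, 8 mm above the hinge when closed, so it swings on a circle of 242 mm radius. The lid is a 16 mm wooden frame with a clear pane.
- lid (a joint): Lid angle in rad: 0 closed, 1.57 upright. Stiff hinge: the lid (about 0.75 kg, varies) needs about 4 to 6 N at the bar to lift and stays where it is left above about 1.25 rad; well below that it falls when let go.
- stay (a joint): Knuckle angle (rad) of the steel folding stay outside the case's +x end: 0 folded, 2.68 its two 96 mm links in line, 2.88 locked on its stop. Once the links are drawn straight, a weak spring carries it into the lock; that is felt at the bar as a hard stop, at a lid angle of 1.36 to 1.57 by where the bracket sits. 3 to 5 N above the lid's own resistance is plenty. Below 2.35 it stays broken.
- knuckle (a point): Centre of the round steel peg, 14 mm thick, 54 mm long, that sticks out along the case's +x from the stay's knuckle. Locked, it stands about 40 mm above the hinge's height; pressed straight down by a few N it breaks the stay and moves down and towards the hinged back about equally. The links lie between it and the case, clear of its middle.
- bracket (a point): Pin of the small brass bracket that holds the stay's lower end on the case's +x end; clamped in a slot that runs up and down, anywhere within 9 mm of its middle. A pull of about 8 N more at the bar than the lid itself needs, against the locked or straight stay, drags it along.
- urchin_center (a point): Centre, half-way up, of the loose fossil sea urchin: a round dome 48 mm across and 36 mm high with upright sides up to 22 mm, about 70 g, standing on the table in front of the case.
- jar: Glass jar with black cap, 56 mm across, 75 mm high, on the table; origin at the centre of its underside. Not to be disturbed.
- card_tray: Open cardboard tray, 110 x 80 x 30 mm, on the table; origin at the centre of its underside. Not to be disturbed.
- ammonite: Brown ammonite disc, 80 mm across, 17 mm high, on the table; origin at the centre of its underside. Not to be disturbed.
Mind the look-alikes: they are no part of the job. What is shaped like the part that bears urchin_center but purple is not meant.

How it is judged:
On the way, in this order (a step that is already met when the one before it is completed fails the run):
1. the lid stands propped by the locked stay, untouched by the robot (value of joint stay above 2.75 rad and value of joint lid above 1.15 rad and contact force between lid and anything else below 0.3 N), for 0.3 s.
2. the fossil stands released in the empty cell, with the lid still locked up (value of joint stay above 2.75 rad and x of urchin_center in the frame of cell between -0.034 and 0.034 m and y of urchin_center in the frame of cell between -0.027 and 0.027 m and z of urchin_center in the frame of cell below 0.024 m and contact force between the fingers and urchin below 0.1 N and linear speed of urchin below 0.02 m/s), for 0.2 s.
3. the stay is broken while the lid is still up (value of joint stay below 2.4 rad and value of joint lid above 0.8 rad), for 0.1 s.
At the end, for the whole second after the job is handed in: The lid is closed (within 0.02 rad), with the fossil at rest on the floor of the cell that was empty (its centre within 34 mm along and 27 mm across of the cell's centre), and the robot touches nothing (value of joint lid below 0.02 rad and x of urchin_center in the frame of cell between -0.034 and 0.034 m and y of urchin_center in the frame of cell between -0.027 and 0.027 m and z of urchin_center in the frame of cell below 0.024 m and linear speed of urchin below 0.02 m/s).
It fails at once if the stay's bracket is dragged more than 3 mm along its slot (distance of bracket from where it was at the start of the episode above 0.003 m).
It fails at once if the lid falls (closing faster than 1.6 rad/s below an angle of 1.1 rad) (velocity of joint lid below -1.6 rad/s and value of joint lid below 1.1 rad).
It fails at once if the jar, the card tray or the ammonite is moved more than 20 mm (distance of any of jar, card_tray, ammonite from where it was at the start of the episode above 0.02 m).
It also fails if it takes over 72 s, if anything falls off the work surface, if the arm or the gripper's body presses on something with over 40 N, if the wrist force passes 120 N, or if a joint passes its speed limit or range.

## Working session

There is one attempt and no reset: what is moved stays moved. The work goes in short steps, Python scripts to look and compute and a tool call to move; the robot and the scene stay as the last step left them, time stands still between calls to the robot, and variables do not carry over. Pictures are saved under pics/ and viewed, and the job is handed in when it is done.

Besides the shell and the picture viewer there is one more tool, called after "Request:" as name(argument=value, ...) on one line, values as JSON. apply_moves: Moves the arm, as the interface text tells. Shifts and turns lie within -1 to 1; 1 stands for 12 cm of shift or 120 degrees of turn. Its arguments: {"type":"object","properties":{"dp":{"type":"array"},"twist":{"type":"array"},"jaw":{"type":"array"},"grip_force":{"type":"number"}},"required":["dp","twist","jaw"]}

```bash
ls; mkdir -p pics; cat > h.py <<'E'
import numpy as np, cv2
from bench import r
from scipy.spatial.transform import Rotation as Rt
def grab(n,f=None):
    d=r.grab_frame(n)
    if f: cv2.imwrite('pics/'+f,d['color'][:,:,::-1]); 
    return d
def pts(d):
    z=d['z_map'];K=d['intrinsics'];v,u=np.mgrid[0:480,0:640]
    c=np.stack([(u-K[0,2])/K[0,0]*z,(v-K[1,2])/K[1,1]*z,z],-1)
    return (c-d['t'])@d['R']
def ray(d,u,v,h):
    K=d['intrinsics'];c=np.array([(u-K[0,2])/K[0,0],(v-K[1,2])/K[1,1],1]);w=c@d['R'];o=-d['t']@d['R']
    return o+w*(h-o[2])/w[2]
def proj(d,X):
    c=d['R']@np.array(X)+d['t'];p=d['intrinsics']@c;return p[:2]/p[2]
E
python3 - <<'E'
from h import *
import pickle
for n in('side','top'):
    d=grab(n,n+'0.png');pickle.dump(d,open(n+'0.pkl','wb'))
    print(n,-d['t']@d['R'],d['R'].round(3).tolist(),d['intrinsics'].tolist())
o=r.get_obs();print({k:np.round(v,3) for k,v in o.items()}, r.hold_point_z)
E
```

```text
pics
side [ 0.05966942 -0.8287302   0.74242162] [[0.857, -0.515, 0.005], [-0.301, -0.509, -0.806], [0.418, 0.689, -0.592]] [[575.7304052346506, 0.0, 318.64594266638073], [0.0, 575.7304052346506, 240.5013819111407], [0.0, 0.0, 1.0]]
top [ 0.35266719 -0.0590033   1.14932171] [[-0.013, -1.0, 0.007], [-0.988, 0.012, -0.153], [0.153, -0.009, -0.988]] [[488.97298825271923, 0.0, 322.11237490295014], [0.0, 488.97298825271923, 243.3885628083018], [0.0, 0.0, 1.0]]
{'clock': np.float64(0.1), 'joints': array([-1.258,  0.478,  0.022,  1.556, -0.011,  1.109, -0.083]), 'qvel': array([ 0.001, -0.002, -0.001, -0.003, -0.001, -0.001,  0.001]), 'tau': array([ 4.0000e-03, -5.9776e+01,  1.6130e+00, -2.8195e+01,  1.3000e-02,
        5.0000e-03, -0.0000e+00]), 'tcp_pos': array([0.276, 0.616, 0.404]), 'orientation': array([ 2.636e+00,  1.708e+00, -2.000e-03]), 'contact_force': array([-0.023, -0.963, -0.442]), 'moment': array([0.009, 0.024, 0.035]), 'grip_width': np.float64(0.085)} 0.1547
```

View pics/side0.png

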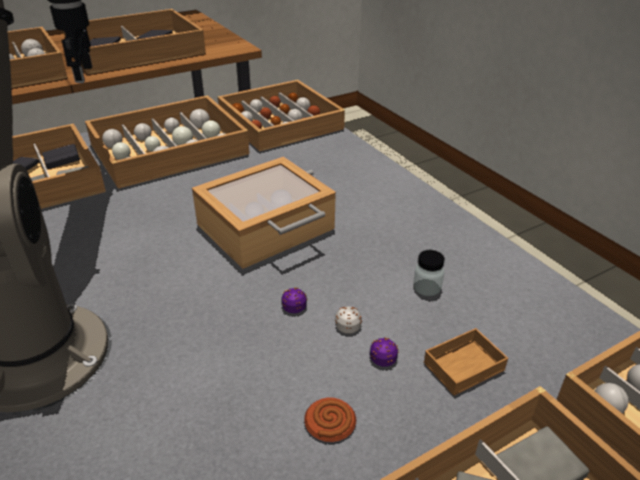

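View pics/top0.png

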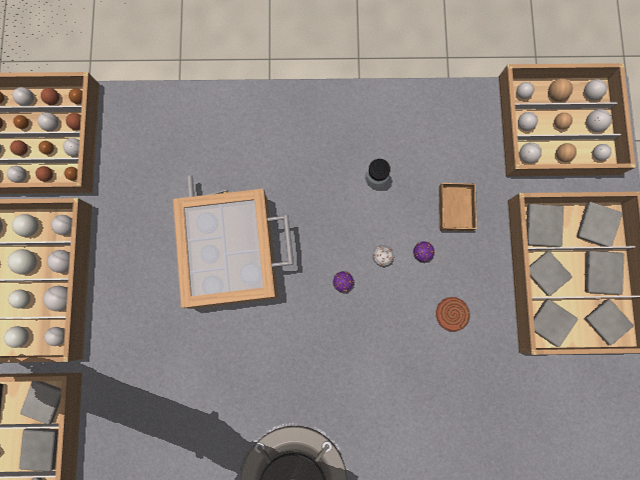

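The side view has the case at (265,210), its bar at (297,218), the jar at (430,275), the tray at (466,360) and the ammonite at (330,420). The urchin candidates in the top view are the white speckled dome at (383,256) and two purple ones at (343,282) and (424,252). The white one fits the description. The knuckle peg shows at (190,185).

```bash
python3 - <<'E'
from h import *
import pickle
t=pickle.load(open('top0.pkl','rb'));s=pickle.load(open('side0.pkl','rb'))
for n,d in(('top',t),('side',s)):
    P=pts(d)
    hsv=cv2.cvtColor(d['color'],cv2.COLOR_RGB2HSV)
    # lid by height
    m=(P[...,2]>.085)&(P[...,2]<.11)&(P[...,0]>.3)&(P[...,0]<.85)&(P[...,1]>-.1)&(P[...,1]<.4)&(d['z_map']>0)
    m=cv2.morphologyEx(m.astype(np.uint8),cv2.MORPH_OPEN,np.ones((5,5)))
    c=max(cv2.findContours(m,0,1)[0],key=cv2.contourArea)
    q=P[m>0];print(n,'lid z',np.percentile(q[:,2],[5,50,95]))
    X=np.array([ray(d,*p[0],.096)[:2] for p in c],np.float32)
    rc=cv2.minAreaRect(X);print(rc,cv2.boxPoints(rc).round(4).tolist())
    # low objects
    for nm,(lo,hi) in dict(u=(.010,.045)).items():
        mm=((P[...,2]>lo)&(P[...,2]<.09)&(P[...,1]<.12)&(P[...,1]>-.4)&(P[...,0]>.25)&(P[...,0]<.8)&(d['z_map']>0)).astype(np.uint8)
        for c in cv2.findContours(mm,0,1)[0]:
            if cv2.contourArea(c)<60: continue
            k=np.zeros_like(mm);cv2.drawContours(k,[c],-1,1,-1);q=P[(k>0)&(mm>0)]
            print(nm,cv2.boundingRect(c),(q.min(0)/2+q.max(0)/2).round(4),np.ptp(q,axis=0).round(3),q[:,2].max().round(3),np.median(hsv[(k>0)],axis=0))
def crop(d,x,y,w,h,f,k):cv2.imwrite('pics/'+f,cv2.resize(d['color'][y:y+h,x:x+w,::-1],None,fx=k,fy=k,interpolation=2))
crop(t,160,160,160,160,'tc.png',4);crop(s,180,140,190,150,'sc.png',4);crop(s,270,270,140,110,'uc.png',4)
E
```

```text
top lid z [0.08747883 0.09183467 0.09824059]
((0.5136310458183289, 0.14662247896194458), (0.24705666303634644, 0.20120081305503845), 6.141430854797363) [[0.3799999952316284, 0.23340000212192535], [0.4016000032424927, 0.033399999141693115], [0.6471999883651733, 0.05979999899864197], [0.6256999969482422, 0.2599000036716461]]
u (436, 298, 32, 33) [ 0.36   -0.3651  0.016 ] [0.073 0.07  0.012] 0.022 [  9.5 138.  143. ]
u (333, 271, 21, 22) [ 0.4374 -0.1166  0.0263] [0.049 0.046 0.032] 0.042 [140. 138. 116.]
u (236, 265, 42, 38) [0.4326 0.0744 0.05  ] [0.079 0.089 0.08 ] 0.09 [15. 85. 79.]
u (373, 246, 21, 21) [ 0.4959 -0.2112  0.0248] [0.046 0.047 0.03 ] 0.04 [  9.5  16.  165. ]
u (414, 241, 21, 21) [ 0.5059 -0.3074  0.0247] [0.048 0.047 0.029] 0.039 [140. 137. 116.]
u (267, 219, 12, 46) [0.5259 0.0407 0.0501] [0.107 0.025 0.08 ] 0.09 [15.  81.5 77. ]
u (236, 200, 27, 91) [0.5165 0.0912 0.0869] [0.199 0.058 0.006] 0.09 [  9.  10. 188.]
u (440, 183, 24, 48) [ 0.6122 -0.375   0.0223] [0.111 0.05  0.024] 0.034 [ 14. 111. 114.]
u (365, 159, 26, 30) [ 0.6872 -0.2009  0.0454] [0.053 0.053 0.07 
[... 362 characters left out ...]
, 50, 41) [ 0.3572 -0.368   0.0148] [0.074 0.064 0.01 ] 0.02 [ 10. 182. 146.]
u (370, 337, 29, 28) [ 0.5016 -0.3116  0.0241] [0.046 0.047 0.028] 0.038 [141. 166. 100.]
u (424, 328, 69, 49) [ 0.6102 -0.3756  0.0215] [0.114 0.049 0.023] 0.033 [ 14. 152.  82.]
u (335, 307, 27, 24) [ 0.4945 -0.2159  0.0241] [0.048 0.046 0.028] 0.038 [ 15.  29. 157.]
u (281, 287, 26, 24) [ 0.4353 -0.1211  0.0246] [0.048 0.047 0.029] 0.039 [141.  163.5  99. ]
u (413, 250, 32, 43) [ 0.6864 -0.2059  0.0443] [0.056 0.055 0.068] 0.078 [70. 12. 81.]
u (217, 195, 119, 70) [0.5147 0.0557 0.05  ] [0.25  0.128 0.08 ] 0.09 [ 16. 129. 109.]
u (230, 186, 89, 35) [0.5165 0.0931 0.0875] [0.195 0.054 0.005] 0.09 [ 10.  18. 189.]
```

View pics/tc.png

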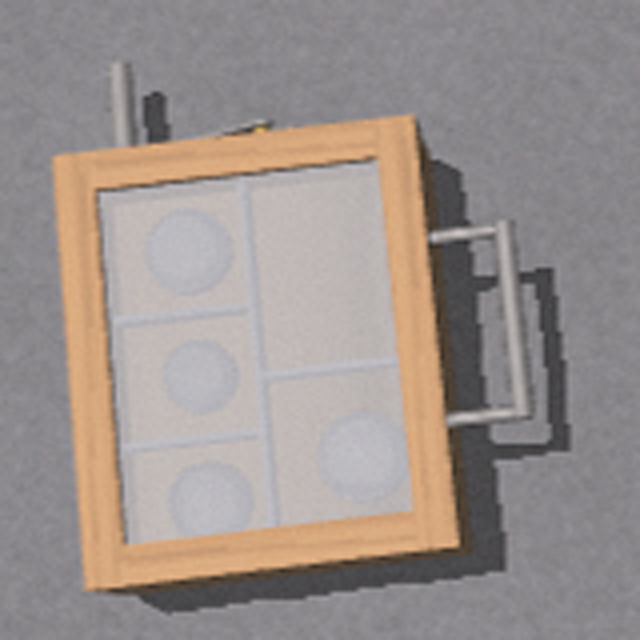

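View pics/sc.png

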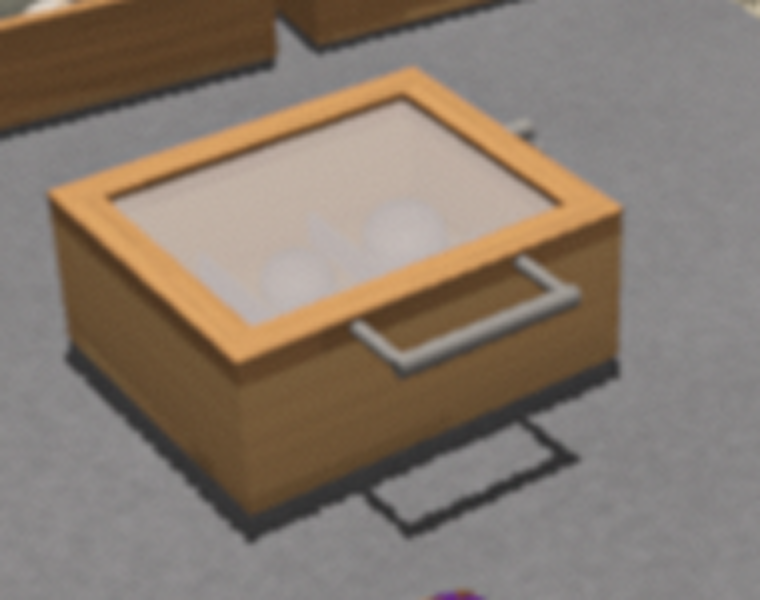

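View pics/uc.png

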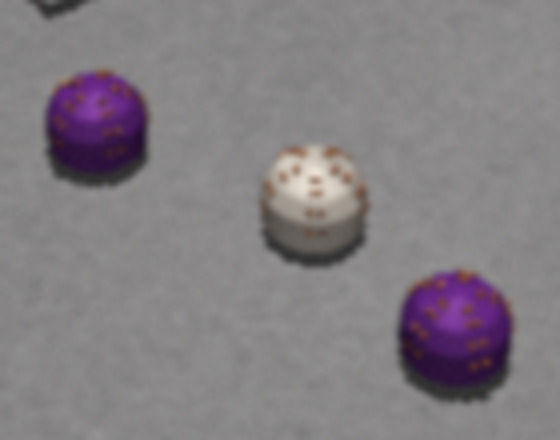

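```bash
python3 - <<'E'
from h import *
import pickle
t=pickle.load(open('top0.pkl','rb'));s=pickle.load(open('side0.pkl','rb'))
print('top bar',ray(t,287,216.3,.088),ray(t,290.5,263,.088))
f=lambda u,v:(180+u/4,140+v/4)
print('side bar',ray(s,*f(575,293),.088),ray(s,*f(405,365),.088))
g=lambda u,v:(160+u/4,160+v/4)
print('lid top corners',[ray(t,*g(*p),.096)[:2].round(4) for p in((55,156),(415,115),(460,548),(88,590))])
print('side lid corners',[ray(s,*f(*p),.096)[:2].round(4) for p in((50,195),(412,67),(622,208),(238,362))])
E
```

```text
top bar [0.57820116 0.00803341 0.088     ] [0.47411734 0.00066284 0.088     ]
side bar [0.57987473 0.00878613 0.088     ] [ 0.47477753 -0.00323724  0.088     ]
lid top corners [array([0.6184, 0.2571]), array([0.6394, 0.0589]), array([0.4004, 0.0337]), array([0.3807, 0.2318])]
side lid corners [array([0.3795, 0.2239]), array([0.6164, 0.2534]), array([0.6381, 0.0559]), array([0.4012, 0.0301])]
```

Request:
apply_moves(dp=[[0,0,0],[0,0,0],[0,0,0],[0,0,0]], twist=[[0,0,-0.063],[0,0,-0.063],[0,0,-0.063],[0,0,-0.063]], jaw=[150,150,150,150], grip_force=20)

```text
clock: 0.5
tcp_pos: [0.275, 0.6154, 0.4013]
orientation: [2.076, 2.354, -0.009]
contact_force: [-0.2, 0.2, -1.0]
grip_width: 0.0353
```

Request:
apply_moves(dp=[[-0.378,0.11,0.06],[-0.378,0.11,0.06],[-0.378,0.11,0.06],[-0.378,0.11,0.06],[-0.378,0.11,0.06],[-0.378,0.11,0.06],[-0.378,0.11,0.06],[-0.378,0.11,0.06],[-0.378,0.11,0.06],[-0.378,0.11,0.06],[-0.378,0.11,0.06],[-0.378,0.11,0.06],[-0.378,0.11,0.06],[0,0,0]], twist=[[0,0,0],[0,0,0],[0,0,0],[0,0,0],[0,0,0],[0,0,0],[0,0,0],[0,0,0],[0,0,0],[0,0,0],[0,0,0],[0,0,0],[0,0,0],[0,0,0]], jaw=[150,150,150,150,150,150,150,150,150,150,150,150,150,150])

```text
clock: 1.9
tcp_pos: [0.5276, 0.0311, 0.3015]
orientation: [-2.067, -2.366, 0.016]
contact_force: [-0.0, 0.4, 0.4]
grip_width: 0.0352
```

```bash
cat >> h.py <<'E'
XC=np.array([np.cos(.1065),np.sin(.1065),0]);YC=np.array([-XC[1],XC[0],0])
def need(p,R=None):
    "remaining shift for TCP target p, in dp units, tool axes"
    o=r.get_obs();Q=Rt.from_rotvec(o['orientation']);M=Q.as_matrix()
    if R is None: R=np.stack([YC,XC,[0,0,-1]],1)
    print('tcp',o['tcp_pos'].round(4),'F',o['contact_force'].round(1),'w',o['grip_width'].round(4),'t',o['clock'])
    print('dp',(M.T@(np.array(p)-o['tcp_pos'])/.12).round(3),'twist',((Q.inv()*Rt.from_matrix(R)).as_rotvec()/np.radians(120)).round(3))
E
python3 -c "
from h import *
need([.526,.003,.247])"
```

```text
Traceback (most recent call last):
  File "h.py", line 22, in need
    print('tcp',o['tcp_pos'].round(4),'F',o['contact_force'].round(1),'w',o['grip_width'].round(4),'t',o['clock'])
                                                                          ^^^^^^^^^^^^^^^^^^^^^
AttributeError: 'float' object has no attribute 'round'
```

```bash
sed -i "s/o\['grip_width'\].round(4)/round(float(o['grip_width']),4)/" h.py
python3 -c "
from h import *
need([.526,.003,.245])"
```

```text
tcp [0.5276 0.0311 0.3015] F [-0.   0.4  0.4] w 0.0352 t 1.9
dp [-0.227 -0.041  0.473] twist [-0.004  0.003  0.013]
```

Request:
apply_moves(dp=[[-0.227,-0.04,0],[0,0,0.16],[0,0,0.16],[0,0,0.1],[0,0,0.05]], twist=[[0,0,0.013],[0,0,0],[0,0,0],[0,0,0],[0,0,0]], jaw=[150,150,150,150,150])

```text
clock: 2.4
tcp_pos: [0.5264, 0.0007, 0.2435]
orientation: [2.106, 2.331, -0.015]
contact_force: [-0.6, 0.1, 0.8]
grip_width: 0.035
```

```bash

python3 -c "
from h import *
need([.526,.003,.245])
d=grab('side');cv2.imwrite('pics/a.png',cv2.resize(d['color'][140:290,180:370,::-1],None,fx=4,fy=4))
d=grab('top');cv2.imwrite('pics/b.png',cv2.resize(d['color'][160:310,160:350,::-1],None,fx=4,fy=4))
"
```

```text
tcp [0.5264 0.0007 0.2435] F [-0.6  0.1  0.8] w 0.035 t 2.4
dp [ 0.019 -0.002 -0.013] twist [-0.003  0.003 -0.002]
```

View pics/a.png

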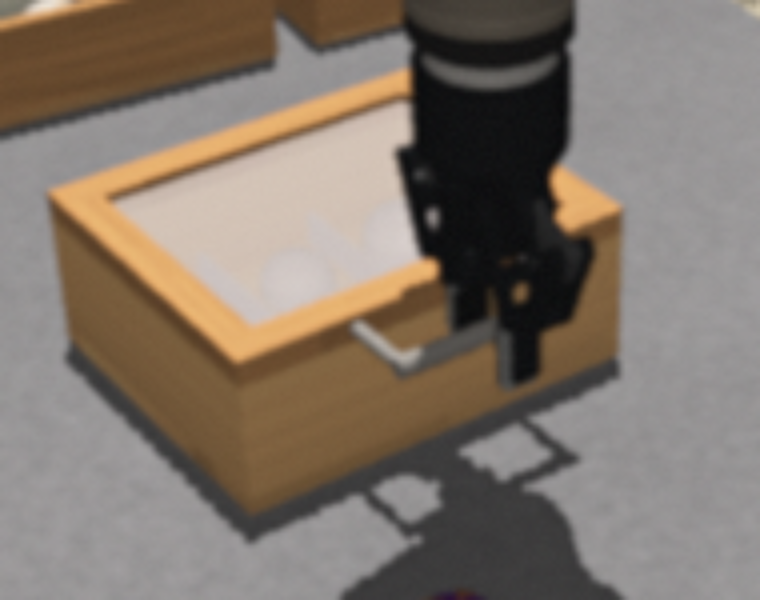

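View pics/b.png

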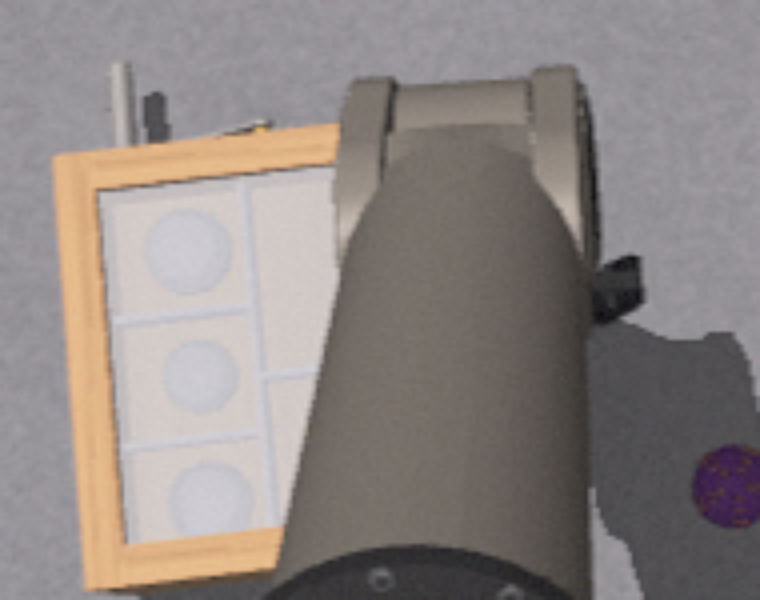

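The fingers straddle the bar at about (480,330) in the side crop. I'll close gently on it.

Request:
apply_moves(dp=[[0.019,0,0],[0,0,0],[0,0,0],[0,0,0],[0,0,0]], twist=[[0,0,0],[0,0,0],[0,0,0],[0,0,0],[0,0,0]], jaw=[180,255,255,255,255], grip_force=20)

```text
clock: 3.0
tcp_pos: [0.5263, 0.006, 0.245]
orientation: [-2.101, -2.334, 0.012]
contact_force: [-0.3, 0.1, -5.2]
grip_width: 0.011
```

```bash
cat > arc.py <<'E'
from h import *
import sys
o=r.get_obs();Q=Rt.from_rotvec(o['orientation'])
H=np.array([.498,.242,.08])
g=o['tcp_pos']+Q.as_matrix()[:,2]*r.hold_point_z
d=g-H;y=-d@YC;z=d[2]
print('case y',-y,'z',z,'rad',np.hypot(y,z),'ang',np.arctan2(z,y)-.033,'xc',d@XC,'F case',(o['contact_force']@XC).round(1),(o['contact_force']@YC).round(1),o['contact_force'][2].round(1), 'tilt',(Q.as_matrix()[:,2]).round(3),'w',o['grip_width'],'t',o['clock'])
E
python3 arc.py
```

```text
case y -0.23834579282218069 z 0.010334765106264923 rad 0.2385697472980083 ang 0.010333240349569492 xc 0.0020759224589995203 F case -0.3 0.1 -5.2 tilt [-0.006 -0.005 -1.   ] w 0.011047950829177285 t 3.0
```

Request:
apply_moves(dp=[[0.003,0,-0.05],[0.006,0,-0.08],[0.011,0,-0.1],[0.016,0,-0.1],[0.021,0,-0.1],[0.026,0,-0.1]], twist=[[0,0,0],[0,0,0],[0,0,0],[0,0,0],[0,0,0],[0,0,0]], jaw=[255,255,255,255,255,255])

```text
clock: 3.6
tcp_pos: [0.5251, 0.0175, 0.3133]
orientation: [-2.1, -2.333, 0.011]
contact_force: [1.4, 3.5, -7.0]
grip_width: 0.0112
```

```bash
sed -i 's/^H=.*/H=np.array([.498,.242,.08])+.0037*YC+[0,0,.002]/' arc.py; cat >> arc.py <<'E'
# suggest rows
a=np.arctan2(z,y);n=int(sys.argv[1]) if len(sys.argv)>1 else 6;st=float(sys.argv[2]) if len(sys.argv)>2 else .05
A=a+st*np.arange(n+1);Y=.242*np.cos(A);Z=.242*np.sin(A);rad=np.hypot(y,z)
dx=-(np.diff(Y));dz=-np.diff(Z)
k=np.arange(n)
dx[0]-=(.242-rad)*np.cos(a);dz[0]-=(.242-rad)*np.sin(a)
print([[round(float(p)/.12,3),0,round(float(q)/.12,3)] for p,q in zip(dx,dz)])
E
python3 arc.py 7 .06
```

```text
case y -0.23029721661147587 z 0.07660576241757076 rad 0.24270403955140576 ang 0.28812523724436523 xc 0.0020575577206240828 F case 1.8 3.4 -7.0 tilt [-0.006 -0.004 -1.   ] w 0.011236700753515084 t 3.6
[[0.047, 0, -0.112], [0.048, 0, -0.111], [0.055, 0, -0.108], [0.061, 0, -0.104], [0.067, 0, -0.1], [0.073, 0, -0.096], [0.079, 0, -0.092]]
```

Request:
apply_moves(dp=[[0.04,0,-0.112],[0.048,0,-0.111],[0.055,0,-0.108],[0.061,0,-0.104],[0.067,0,-0.1],[0.073,0,-0.096],[0.079,0,-0.092]], twist=[[0,0,0],[0,0,0],[0,0,0],[0,0,0],[0,0,0],[0,0,0],[0,0,0]], jaw=[255,255,255,255,255,255,255])

```text
clock: 4.3
tcp_pos: [0.5188, 0.0724, 0.4084]
orientation: [-2.1, -2.334, 0.007]
contact_force: [3.9, 4.5, -9.0]
grip_width: 0.0109
```

```bash
python3 arc.py 8 .06
```

```text
case y -0.17479777281926143 z 0.17174461863769153 rad 0.24505198512474904 ang 0.7435880574386408 xc 0.001985938828438404 F case 4.4 4.1 -9.0 tilt [-0.004 -0.002 -1.   ] w 0.010932909088397457 t 4.3
[[0.105, 0, -0.066], [0.092, 0, -0.078], [0.097, 0, -0.073], [0.101, 0, -0.067], [0.105, 0, -0.061], [0.108, 0, -0.054], [0.111, 0, -0.048], [0.114, 0, -0.041]]
```

Request:
apply_moves(dp=[[0.105,0.01,-0.062],[0.097,0.008,-0.073],[0.099,0.004,-0.07],[0.101,0.0,-0.066],[0.105,0,-0.06],[0.054,0,-0.028]], twist=[[0,0,0],[0,0,0],[0,0,0],[0,0,0],[0,0,0],[0,0,0]], jaw=[255,255,255,255,255,255])

```text
clock: 4.9
tcp_pos: [0.5132, 0.1375, 0.4574]
orientation: [2.108, 2.325, -0.029]
contact_force: [-1.8, -4.0, 0.4]
grip_width: 0.011
```

```bash
python3 arc.py 8 .03; python3 -c "
from h import *
d=grab('top','c.png');d=grab('side','d.png')"
```

```text
case y -0.11148819169384044 z 0.2207444209003004 rad 0.24730086179747027 ang 1.070112473553053 xc 0.002233652721019209 F case -2.2 -3.8 0.4 tilt [-0.01  -0.016 -1.   ] w 0.01101168277401957 t 4.9
[[0.074, 0, 0.013], [0.055, 0, -0.025], [0.056, 0, -0.023], [0.057, 0, -0.021], [0.057, 0, -0.02], [0.058, 0, -0.018], [0.058, 0, -0.016], [0.059, 0, -0.015]]
```

View pics/d.png

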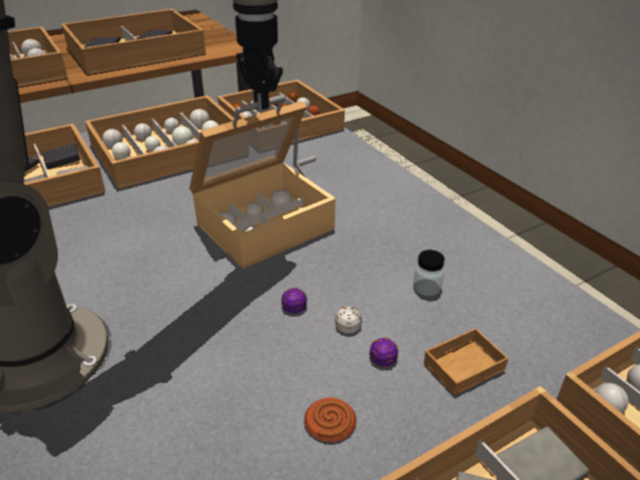

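View pics/c.png

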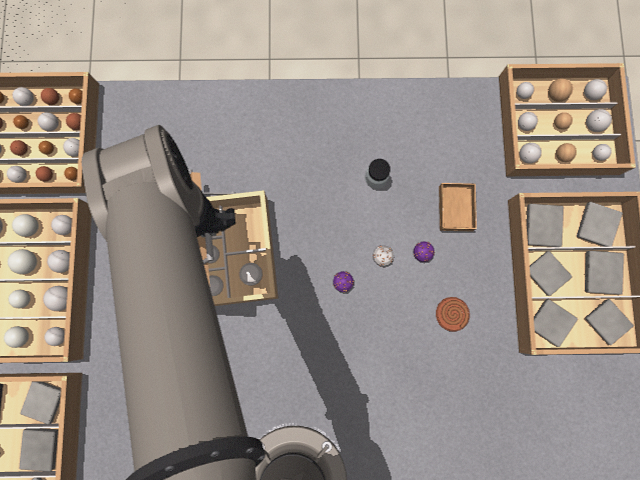

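Request:
apply_moves(dp=[[0.053,0,-0.027],[0.055,0,-0.025],[0.056,0,-0.023],[0.057,0,-0.021],[0.057,0,-0.02]], twist=[[0,0,0],[0,0,0],[0,0,0],[0,0,0],[0,0,0]], jaw=[255,255,255,255,255])

```text
clock: 5.5
tcp_pos: [0.5096, 0.1727, 0.4732]
orientation: [2.108, 2.324, -0.031]
contact_force: [-2.7, -2.5, 1.3]
grip_width: 0.0111
```

```bash
python3 arc.py 8 .02
```

```text
case y -0.07623986117035547 z 0.2365099852948912 rad 0.24849444576381324 ang 1.2259598036815758 xc 0.0022460482953014383 F case -3.0 -2.2 1.3 tilt [-0.01  -0.017 -1.   ] w 0.0111146959009425 t 5.5
[[0.055, 0, 0.04], [0.039, 0, -0.011], [0.039, 0, -0.01], [0.039, 0, -0.01], [0.039, 0, -0.009], [0.04, 0, -0.008], [0.04, 0, -0.007], [0.04, 0, -0.006]]
```

Request:
apply_moves(dp=[[0.039,0,-0.01],[0.039,0,-0.01],[0.035,0,-0.009],[0.03,0,-0.007],[0.025,0,-0.004]], twist=[[0,0,0],[0,0,0],[0,0,0],[0,0,0],[0,0,0]], jaw=[255,255,255,255,255])

```text
clock: 6.0
tcp_pos: [0.5071, 0.1961, 0.4794]
orientation: [2.106, 2.326, -0.029]
contact_force: [-1.6, -2.2, 1.3]
grip_width: 0.0109
```

```bash
python3 arc.py 1 .02
```

```text
case y -0.05253871526370583 z 0.2427640679675358 rad 0.2483841969564632 ang 1.3246644217287877 xc 0.0024149788836401983 F case -1.9 -2.1 1.3 tilt [-0.01  -0.016 -1.   ] w 0.010904132546281472 t 6.0
[[0.051, 0, 0.044]]
```

Request:
apply_moves(dp=[[0.02,0,-0.004],[0.02,0,-0.004],[0.02,0,-0.003],[0.02,0,-0.003]], twist=[[0,0,0],[0,0,0],[0,0,0],[0,0,0]], jaw=[255,255,255,255])

```text
clock: 6.4
tcp_pos: [0.506, 0.2067, 0.4813]
orientation: [2.107, 2.327, -0.028]
contact_force: [-2.9, -3.1, 4.2]
grip_width: 0.0109
```

```bash
python3 arc.py 1 .02; python3 -c "
from h import *
d=grab('side');cv2.imwrite('pics/e.png',cv2.resize(d['color'][90:240,180:370,::-1],None,fx=4,fy=4))"
```

```text
case y -0.041835100340465045 z 0.2446503548453463 rad 0.24820147410209037 ang 1.3684348569505187 xc 0.002455396229566216 F case -3.2 -2.8 4.2 tilt [-0.01  -0.015 -1.   ] w 0.0109398245697799 t 6.4
[[0.049, 0, 0.045]]
```

View pics/e.png

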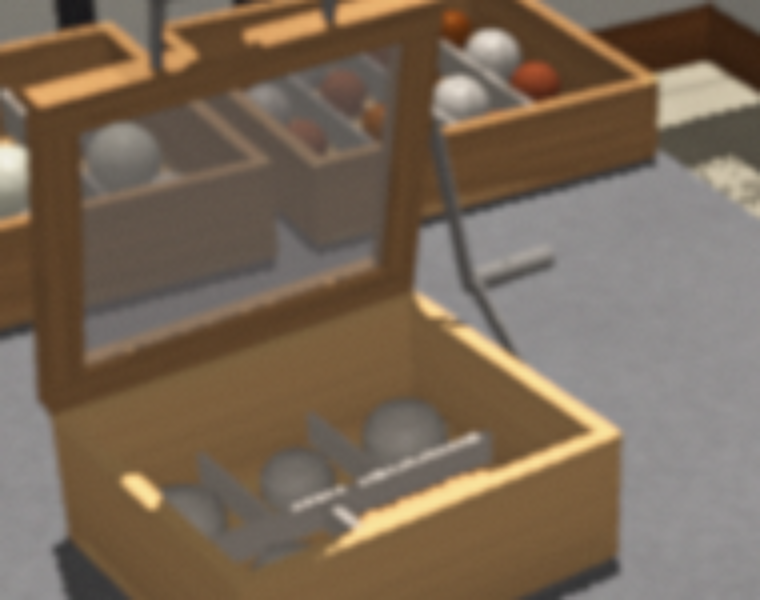

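The stay is still visibly bent at its knuckle, at (470,285) in the crop. I'll keep going slowly.

Request:
apply_moves(dp=[[0.02,-0.003,-0.008],[0.02,0,-0.004],[0.02,0,-0.003],[0.02,0,-0.003]], twist=[[0,0,0],[0,0,0],[0,0,0],[0,0,0]], jaw=[255,255,255,255])

```text
clock: 6.85
tcp_pos: [0.5048, 0.2176, 0.4831]
orientation: [2.106, 2.327, -0.027]
contact_force: [-2.7, -2.2, 1.5]
grip_width: 0.0109
```

```bash
python3 arc.py 1 .02; python3 -c "
from h import *
d=grab('side');cv2.imwrite('pics/f.png',cv2.resize(d['color'][100:200,260:360,::-1],None,fx=5,fy=5))"
```

```text
case y -0.030779236567603202 z 0.24639786893166465 rad 0.24831284948175814 ang 1.4135232400840843 xc 0.0024479468318661783 F case -2.9 -1.9 1.5 tilt [-0.009 -0.014 -1.   ] w 0.010923656041984104 t 6.85
[[0.047, 0, 0.048]]
```

View pics/f.png

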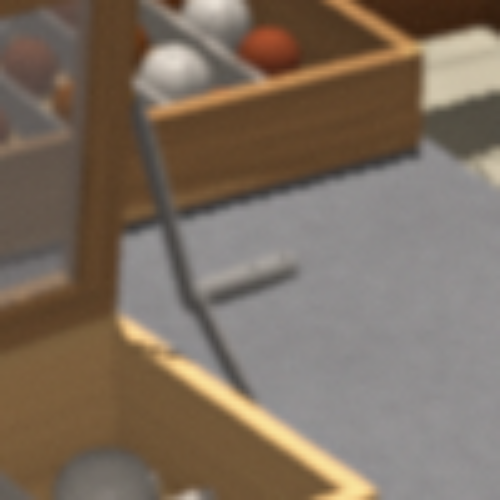

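Request:
apply_moves(dp=[[0.02,-0.003,-0.003],[0.018,0,-0.003],[0.018,0,-0.002]], twist=[[0,0,0],[0,0,0],[0,0,0]], jaw=[255,255,255])

```text
clock: 7.2
tcp_pos: [0.5038, 0.2253, 0.4841]
orientation: [2.106, 2.327, -0.025]
contact_force: [-2.2, -0.6, 2.2]
grip_width: 0.0113
```

```bash
python3 arc.py 1 .02; python3 -c "
from h import *
d=grab('side');cv2.imwrite('pics/f2.png',cv2.resize(d['color'][100:200,260:360,::-1],None,fx=5,fy=5))"
```

```text
case y -0.022840197310905985 z 0.24739587705283755 rad 0.2484479716076262 ang 1.4457348296262615 xc 0.0024933665400700116 F case -2.3 -0.4 2.2 tilt [-0.008 -0.014 -1.   ] w 0.011296960288411689 t 7.2
[[0.045, 0, 0.05]]
```

View pics/f2.png

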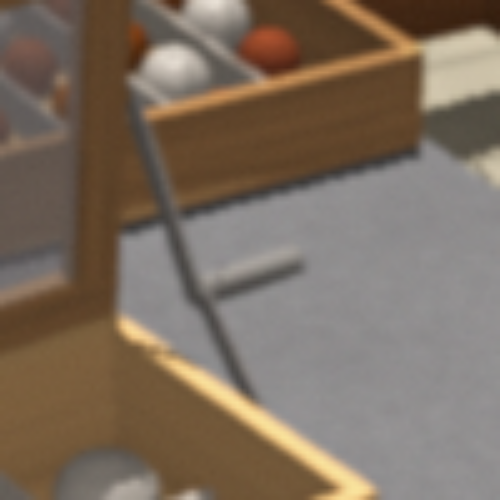

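Request:
apply_moves(dp=[[0.014,0,-0.002],[0.014,0,-0.002],[0.014,0,-0.001]], twist=[[0,0,0],[0,0,0],[0,0,0]], jaw=[255,255,255])

```text
clock: 7.55
tcp_pos: [0.5033, 0.231, 0.4845]
orientation: [2.105, 2.328, -0.025]
contact_force: [-2.0, -6.4, 4.2]
grip_width: 0.011
```

```bash
python3 arc.py 1 .02; python3 -c "
from h import *
d=grab('side');cv2.imwrite('pics/f3.png',cv2.resize(d['color'][100:200,260:360,::-1],None,fx=5,fy=5))"
```

```text
case y -0.017198262456254963 z 0.24778787984916445 rad 0.24838400437962624 ang 1.4685002608159388 xc 0.002527867274193051 F case -2.7 -6.2 4.2 tilt [-0.009 -0.014 -1.   ] w 0.01095567204779675 t 7.55
[[0.044, 0, 0.051]]
```

View pics/f3.png

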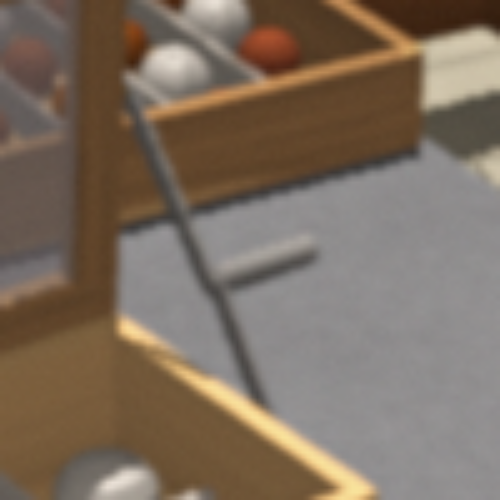

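Request:
apply_moves(dp=[[0,0,0],[0,0,0]], twist=[[0,0,0],[0,0,0]], jaw=[255,255])

```text
clock: 7.8
tcp_pos: [0.5033, 0.2308, 0.4845]
orientation: [2.106, 2.327, -0.026]
contact_force: [-1.7, -2.3, 2.0]
grip_width: 0.011
```

```bash
python3 arc.py 1 .02; python3 -c "
from h import *
d=grab('side');cv2.imwrite('pics/f4.png',cv2.resize(d['color'][100:200,260:360,::-1],None,fx=5,fy=5))"
```

```text
case y -0.017479465123337274 z 0.24780374372951341 rad 0.24841945798862117 ang 1.4673754318123995 xc 0.0025287178052894794 F case -1.9 -2.1 2.0 tilt [-0.009 -0.014 -1.   ] w 0.01104500266811997 t 7.8
[[0.044, 0, 0.051]]
```

View pics/f4.png

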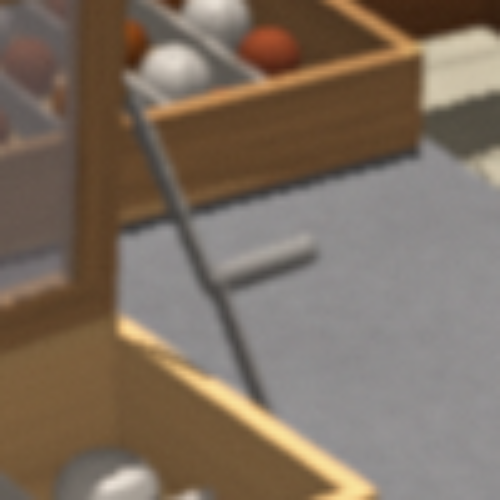

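```bash
cat > stay.py <<'E'
from h import *
import sys
d=grab('side')
img=d['color'];H=np.array([.498,.242,.08])+.0037*YC
cv2.imwrite('pics/st_%s.png'%sys.argv[1],cv2.resize(img[110:190,275:335,::-1],None,fx=9,fy=7.5,interpolation=2))
# rectify plane xc=.13 : case y in [-.15,.1], z in [0,.3]
def P(y,z,x=.13): return proj(d,H+x*XC+y*YC+np.array([0,0,z]))
S=2500
ys=np.linspace(-.12,.06,int(.18*S));zs=np.linspace(.16,-.09,int(.25*S))
mp=np.array([[P(y,z) for y in ys] for z in zs],np.float32)
cv2.imwrite('pics/rect_%s.png'%sys.argv[1],cv2.remap(img,mp,None,cv2.INTER_CUBIC)[:,:,::-1])
E
python3 stay.py 1
```

```text
(no output)
```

View pics/rect_1.png

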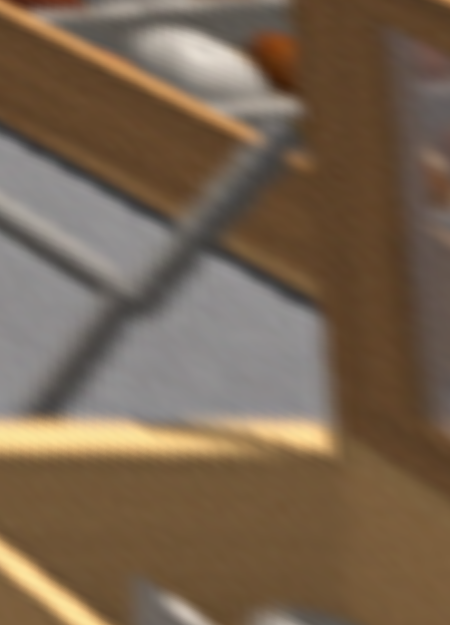

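Request:
apply_moves(dp=[[0.012,0,-0.002],[0.01,0,-0.001]], twist=[[0,0,0],[0,0,0]], jaw=[255,255])

```text
clock: 8.1
tcp_pos: [0.5034, 0.2317, 0.4845]
orientation: [2.107, 2.324, -0.03]
contact_force: [-2.4, -6.4, 2.0]
grip_width: 0.0112
```

```bash
python3 arc.py 1 .02; python3 stay.py 2
```

```text
case y -0.01702577878793214 z 0.24783293724860028 rad 0.24841707253851184 ang 1.4692054841747604 xc 0.002563631207321229 F case -3.1 -6.2 2.0 tilt [-0.009 -0.018 -1.   ] w 0.011175479745891028 t 8.1
[[0.044, 0, 0.051]]
```

View pics/rect_2.png

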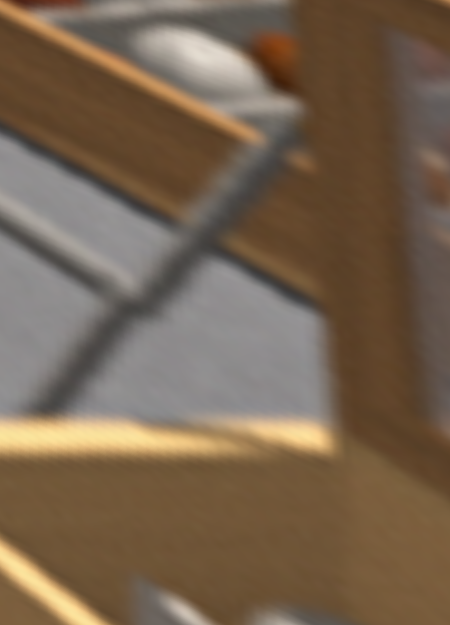

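```bash
python3 - <<'E'
from h import *
d=grab('side')
cv2.imwrite('pics/z.png',cv2.resize(d['color'][110:185,275:335,::-1],None,fx=8,fy=8,interpolation=cv2.INTER_NEAREST))
E
```

```text
(no output)
```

View pics/z.png

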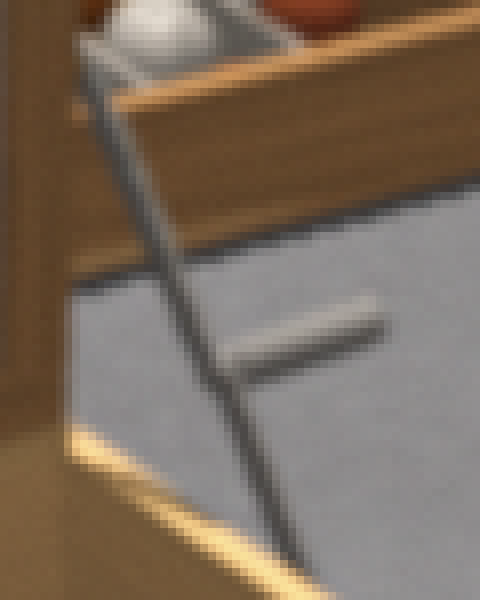

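```bash
cat > ang.py <<'E'
from h import *
def planept(d,u,v,x=.13):
    H=np.array([.498,.242,.08])+.0037*YC
    K=d['intrinsics'];c=np.array([(u-K[0,2])/K[0,0],(v-K[1,2])/K[1,1],1]);w=c@d['R'];o=-d['t']@d['R']
    s=((H+x*XC-o)@XC)/(w@XC);q=o+s*w-H;return np.array([q@YC,q[2]])
if __name__=='__main__':
    d=grab('side')
    f=lambda u,v:planept(d,275+u/8-.5,110+v/8-.5)
    a,b,c,e=f(90,70),f(200,355),f(232,395),f(292,555)
    an=lambda p,q:np.degrees(np.arctan2(*(p-q)))
    print(a,b,c,e,'upper',an(a,b),'lower',an(c,e))
    P=pts(d);m=P[146:162,303:324];print('peg depth pts',[( (q-np.array([.498,.242,.08])-.0037*YC)@XC.round(3), (q-np.array([.498,.242,.08])-.0037*YC)@YC, q[2]-.08) for q in (P[151,310],P[151,315],P[150,320])])
E
python3 ang.py
```

```text
[-0.00505871  0.11073463] [-0.05712379  0.04214443] [-0.07261805  0.03596699] [-0.10116428 -0.00310062] upper 37.201208537333336 lower 36.15515054662712
peg depth pts [(np.float64(0.1515447612732049), np.float64(-0.06837474773172425), np.float64(0.04749379969840141)), (np.float64(0.16231645936870043), np.float64(-0.07308369954525229), np.float64(0.046127655246960206)), (np.float64(0.17628819562483763), np.float64(-0.0736693504229128), np.float64(0.04461851043883906))]
```

The links look straight (about 37° and 36°) but not yet over-centre, so I'll pull a touch more.

Request:
apply_moves(dp=[[0.014,0,0],[0.014,0,0],[0.014,0,0]], twist=[[0,0,0],[0,0,0],[0,0,0]], jaw=[255,255,255])

```text
clock: 8.55
tcp_pos: [0.5036, 0.233, 0.4845]
orientation: [2.109, 2.317, -0.039]
contact_force: [-2.3, -7.4, 2.5]
grip_width: 0.0113
```

```bash
python3 arc.py 1 .02; python3 - <<'E'
from h import *
d=grab('side')
cv2.imwrite('pics/z2.png',cv2.resize(d['color'][110:185,275:335,::-1],None,fx=8,fy=8,interpolation=cv2.INTER_NEAREST))
E
```

```text
case y -0.016794039620793642 z 0.2478062698232213 rad 0.24837469100229181 ang 1.4701289541675875 xc 0.002566758605137017 F case -3.1 -7.1 2.5 tilt [-0.01  -0.024 -1.   ] w 0.011268465480109792 t 8.55
[[0.044, 0, 0.051]]
```

View pics/z2.png

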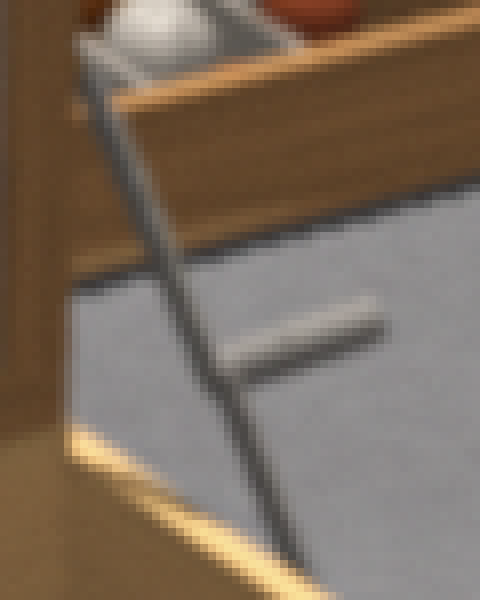

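Request:
apply_moves(dp=[[-0.012,0,0],[-0.012,0,0],[0,0,0]], twist=[[0,0,0],[0,0,0],[0,0,0]], jaw=[255,255,255])

```text
clock: 8.9
tcp_pos: [0.5038, 0.2306, 0.4843]
orientation: [2.109, 2.318, -0.038]
contact_force: [-1.9, -3.8, 2.1]
grip_width: 0.0115
```

```bash
python3 arc.py 1 .02; python3 - <<'E'
from h import *
d=grab('side')
cv2.imwrite('pics/z3.png',cv2.resize(d['color'][110:185,275:335,::-1],None,fx=8,fy=8,interpolation=cv2.INTER_NEAREST))
E
```

```text
case y -0.019071177913339864 z 0.24767951840551766 rad 0.24841266808395948 ang 1.4609485473858514 xc 0.0025431722013345053 F case -2.3 -3.6 2.1 tilt [-0.01  -0.023 -1.   ] w 0.011466221629040015 t 8.9
[[0.044, 0, 0.051]]
```

View pics/z3.png

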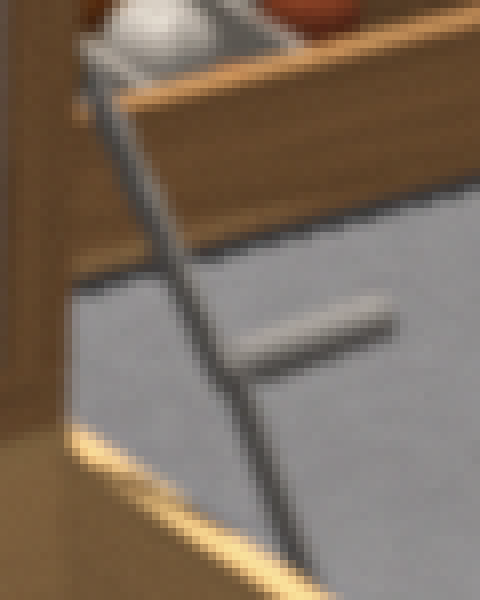

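Relaxing let the knuckle move on forward, the peg shifting about 1 px to the right, so it is past dead centre. I'll ease off a little more.

Request:
apply_moves(dp=[[-0.012,0,0],[0,0,0],[0,0,0]], twist=[[0,0,0],[0,0,0],[0,0,0]], jaw=[255,255,255])

```text
clock: 9.25
tcp_pos: [0.5038, 0.2296, 0.4843]
orientation: [2.108, 2.319, -0.037]
contact_force: [-2.5, -0.8, 0.7]
grip_width: 0.011
```

```bash
python3 arc.py 1 .02; python3 - <<'E'
from h import *
d=grab('side')
cv2.imwrite('pics/z4.png',cv2.resize(d['color'][110:185,275:335,::-1],None,fx=8,fy=8,interpolation=cv2.INTER_NEAREST))
E
```

```text
case y -0.019902027459287614 z 0.24761274036642428 rad 0.2484112716620574 ang 1.4575931211953355 xc 0.0025464275993652263 F case -2.6 -0.6 0.7 tilt [-0.01  -0.022 -1.   ] w 0.011003179383153082 t 9.25
[[0.045, 0, 0.05]]
```

View pics/z4.png

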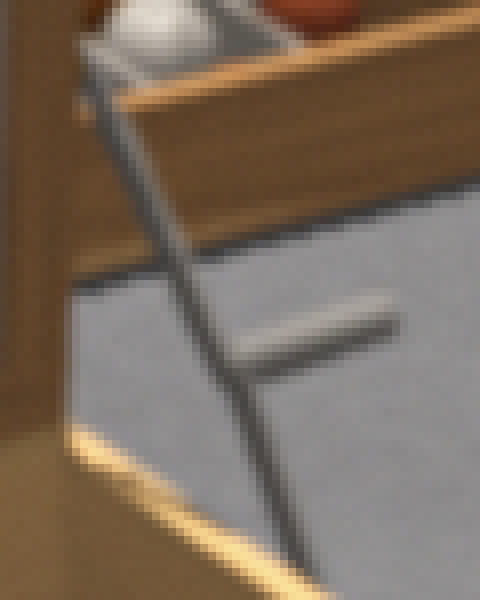

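Request:
apply_moves(dp=[[-0.012,0,0],[-0.008,0,0],[0,0,0]], twist=[[0,0,0],[0,0,0],[0,0,0]], jaw=[255,255,255])

```text
clock: 9.6
tcp_pos: [0.5038, 0.2286, 0.4843]
orientation: [2.107, 2.322, -0.033]
contact_force: [-1.4, -0.9, -0.1]
grip_width: 0.0109
```

```bash
python3 arc.py 1 .02; python3 - <<'E'
from h import *
d=grab('side')
cv2.imwrite('pics/z5.png',cv2.resize(d['color'][110:185,275:335,::-1],None,fx=8,fy=8,interpolation=cv2.INTER_NEAREST))
E
```

```text
case y -0.020587959929314465 z 0.24759141057897704 rad 0.24844591098776136 ang 1.4548342218672603 xc 0.0025321838367535075 F case -1.5 -0.7 -0.1 tilt [-0.01 -0.02 -1.  ] w 0.010941872929632983 t 9.6
[[0.045, 0, 0.051]]
```

View pics/z5.png

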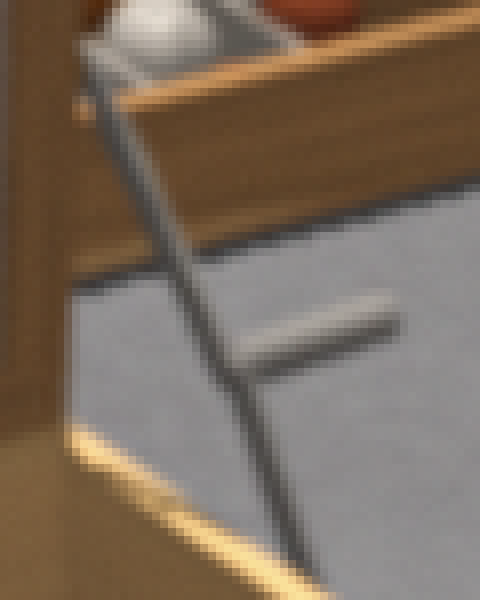

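The peg has stopped at the same spot and the bar now resists backward as well, so the stay looks locked. I'll release and rise.

Request:
apply_moves(dp=[[0,0,0],[0,0,0],[0,0,0],[0,0,-0.1],[0,0,-0.3],[0,0,-0.2]], twist=[[0,0,0],[0,0,0],[0,0,0],[0,0,0],[0,0,0],[0,0,0]], jaw=[150,150,150,150,150,150])

```text
clock: 10.25
tcp_pos: [0.5046, 0.2295, 0.5569]
orientation: [2.109, 2.321, -0.041]
contact_force: [0.6, 0.4, 0.4]
grip_width: 0.0351
```

```bash
python3 - <<'E'
from h import *
need([.495,-.2135,.45],np.stack([XC,-YC,[0,0,-1]],1))
d=grab('side','s2.png')
cv2.imwrite('pics/z6.png',cv2.resize(d['color'][110:185,275:335,::-1],None,fx=8,fy=8,interpolation=cv2.INTER_NEAREST))
E
```

```text
tcp [0.5046 0.2295 0.5569] F [0.6 0.4 0.4] w 0.0351 t 10.25
dp [-3.647 -0.416  0.976] twist [0.002 0.014 0.745]
```

View pics/z6.png

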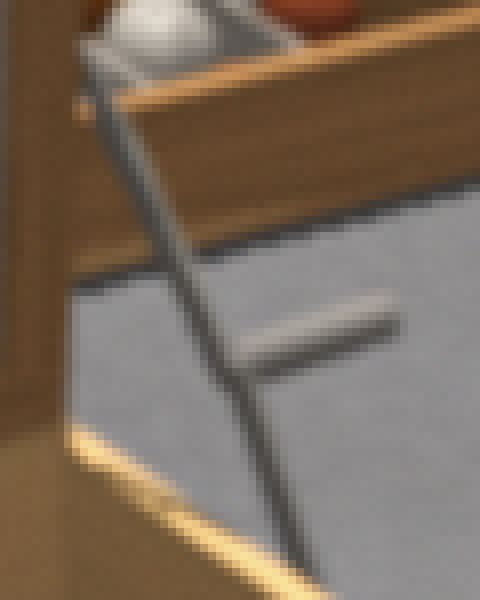

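View pics/s2.png

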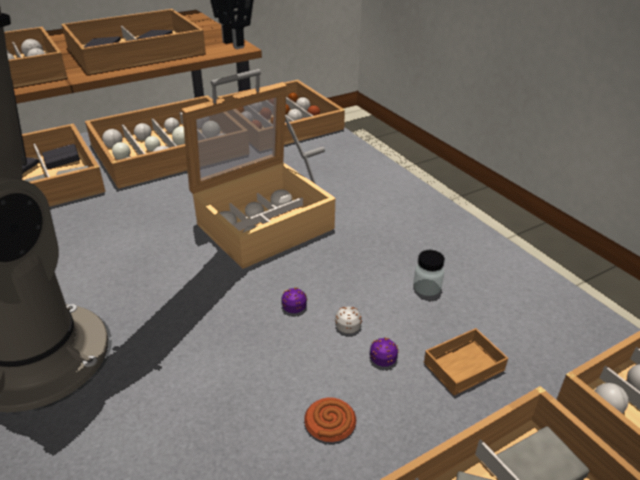

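```bash
python3 - <<'E'
from ang import *
import cv2
d=grab('side');g=cv2.GaussianBlur(cv2.cvtColor(d['color'],cv2.COLOR_RGB2GRAY).astype(np.float32),(0,0),.7)
def fit(r0,r1,c0,c1,w=4):
    P=[]
    for v in range(r0,r1+1):
        uc=c0+(c1-c0)*(v-r0)/(r1-r0);us=np.arange(int(uc-w),int(uc+w)+1)
        x=g[v,us];b=np.percentile(x,70);wt=np.clip(b-x,0,None);P.append((( us*wt).sum()/wt.sum(),v))
    P=np.array(P,np.float32);vx,vy,x0,y0=cv2.fitLine(P,cv2.DIST_HUBER,0,.01,.01).ravel()
    A=planept(d,x0-vx/vy*5,y0-5);B=planept(d,x0+vx/vy*5,y0+5);print(np.degrees(np.arctan2(*(A-B))),vx/vy)
c=lambda u:275+u/8-.5
fit(144,153,c(180),c(207));fit(161,178,c(245),c(298))
fit(128,140,c(130),c(163))
E
```

```text
50.48922855165519 0.532674
32.592522139949715 0.3389905
33.45457561455925 0.34895465
```

Request:
apply_moves(dp=[[-0.39,-0.04,0],[-0.4,-0.04,0],[-0.4,-0.04,0],[-0.4,-0.04,0.05],[-0.4,-0.04,0.05],[-0.4,-0.04,0.1],[-0.4,-0.04,0.1],[-0.4,-0.04,0.1],[-0.4,-0.04,0.1],[0,0,0],[0,0,0.1],[0,0,0.1],[0,0,0.1],[0,0,0.1],[0,0,0.1],[0,0,0],[0,0,0],[0,0,0],[0,0,0],[0,0,0]], twist=[[0,0,0],[0,0,0],[0,0,0],[0,0,0],[0,0,0],[0,0,0],[0,0,0],[0,0,0],[0,0,0],[0,0.014,0.065],[0,0,0.068],[0,0,0.068],[0,0,0.068],[0,0,0.068],[0,0,0.068],[0,0,0.068],[0,0,0.068],[0,0,0.068],[0,0,0.068],[0,0,0.068]], jaw=[0,0,0,0,0,0,0,0,0,0,0,0,0,0,0,0,0,0,0,0])

```text
clock: 12.35
tcp_pos: [0.4997, -0.2146, 0.4447]
orientation: [-3.128, -0.077, 0.011]
contact_force: [0.8, 0.1, 0.2]
grip_width: 0.0854
```

```bash
python3 - <<'E'
from h import *
need([.495,-.2135,.176],np.stack([XC,-YC,[0,0,-1]],1))
E
```

```text
tcp [ 0.4997 -0.2146  0.4447] F [0.8 0.1 0.2] w 0.0854 t 12.35
dp [-0.023  0.017  2.24 ] twist [-0.006  0.003 -0.027]
```

Request:
apply_moves(dp=[[-0.023,0.017,0.25],[0,0,0.4],[0,0,0.4],[0,0,0.4],[0,0,0.3],[0,0,0.2],[0,0,0]], twist=[[-0.006,0.003,-0.027],[0,0,0],[0,0,0],[0,0,0],[0,0,0],[0,0,0],[0,0,0]], jaw=[0,0,0,0,0,0,0])

```text
clock: 13.05
tcp_pos: [0.5, -0.2163, 0.2052]
orientation: [3.136, 0.164, 0.012]
contact_force: [-0.6, -0.5, 0.4]
grip_width: 0.0853
```

```bash
python3 - <<'E'
from h import *
need([.495,-.2135,.176],np.stack([XC,-YC,[0,0,-1]],1))
d=grab('side');cv2.imwrite('pics/u1.png',cv2.resize(d['color'][230:380,270:430,::-1],None,fx=4,fy=4))
E
```

```text
tcp [ 0.5    -0.2163  0.2052] F [-0.6 -0.5  0.4] w 0.0853 t 13.05
dp [-0.041 -0.028  0.243] twist [ 0.001 -0.004 -0.001]
```

View pics/u1.png

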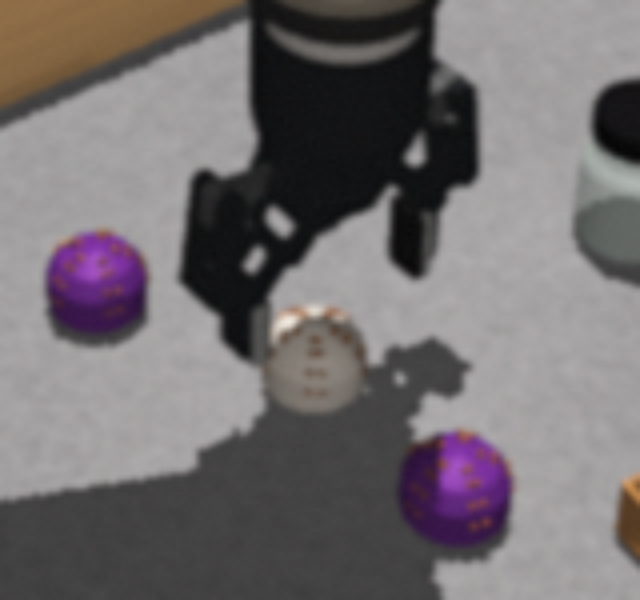

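The open fingers straddle the white urchin at (315,360) in the crop. Lowering and gripping.

Request:
apply_moves(dp=[[-0.041,-0.028,0.1],[0,0,0.1],[0,0,0.04],[0,0,0],[0,0,0],[0,0,0],[0,0,0],[0,0,0]], twist=[[0,0,0],[0,0,0],[0,0,0],[0,0,0],[0,0,0],[0,0,0],[0,0,0],[0,0,0]], jaw=[0,0,0,60,255,255,255,255], grip_force=25)

```text
clock: 13.9
tcp_pos: [0.4979, -0.2147, 0.1814]
orientation: [3.132, 0.163, 0.03]
contact_force: [-0.0, -0.2, -1.1]
grip_width: 0.046
```

Request:
apply_moves(dp=[[0,0,-0.1],[0,0,-0.3],[0,0,-0.4],[0,0,-0.4],[0,0,0]], twist=[[0,0,0],[0,0,0],[0,0,0],[0,0,0],[0,0,0]], jaw=[255,255,255,255,255])

```text
clock: 14.4
tcp_pos: [0.4945, -0.2146, 0.3322]
orientation: [3.133, 0.161, 0.026]
contact_force: [0.5, -0.7, -0.9]
grip_width: 0.0463
```

```bash
python3 - <<'E'
from h import *
C=np.array([.498,.242,0])+.0037*YC-.1*YC   # case centre
# cell centre in case frame: x=110-56.5, y=-90+49
cell=C+.0535*XC-.041*YC
print('C',C,'cell',cell)
need([cell[0],cell[1],.30],np.stack([XC,-YC,[0,0,-1]],1))
d=grab('side','u2.png')
E
```

```text
C [0.50823657 0.14624561 0.        ] cell [0.56579171 0.11116489 0.        ]
tcp [ 0.4945 -0.2146  0.3322] F [ 0.5 -0.7 -0.9] w 0.0463 t 14.4
dp [ 0.865 -2.641  0.269] twist [ 0.002 -0.008 -0.002]
```

View pics/u2.png

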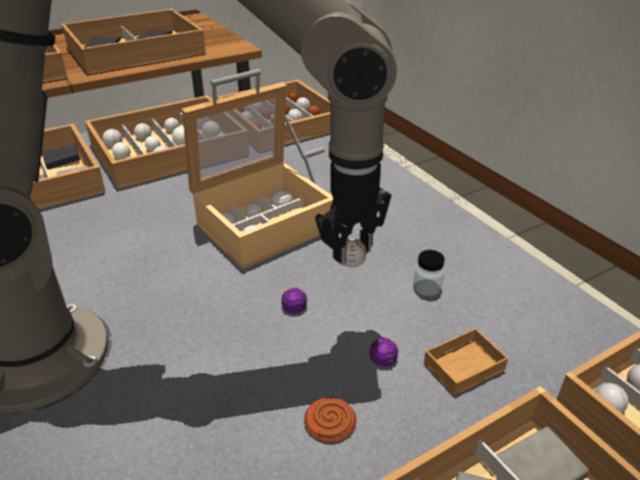

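```bash
python3 - <<'E'
from h import *
import pickle
t=pickle.load(open('top0.pkl','rb'))
C=np.array([.498,.242,0])+.0037*YC-.1*YC
g=lambda u,v:ray(t,160+u/4-.4,160+v/4-.4,.03)
for p in((244,182),(266,372),(397,362),(378,165)):
    q=g(*p)-C;print(p,q@XC,q@YC)
E
```

```text
(244, 182) 0.1124839921349673 0.008839005599174417
(266, 372) -0.0008316992363297333 0.006164204349219444
(397, 362) -0.003993665557817086 -0.06934820868995695
(378, 165) 0.1134017651253926 -0.0699698103068382
```

Request:
apply_moves(dp=[[0.1,-0.3,0],[0.12,-0.37,0],[0.12,-0.37,0],[0.12,-0.37,0],[0.12,-0.37,0],[0.12,-0.37,0],[0.1,-0.3,0.05],[0,0,0]], twist=[[0,0,0],[0,0,0],[0,0,0],[0,0,0],[0,0,0],[0,0,0],[0,0,0],[0,0,0]], jaw=[255,255,255,255,255,255,255,255])

```text
clock: 15.25
tcp_pos: [0.5579, 0.0988, 0.32]
orientation: [3.134, 0.152, 0.009]
contact_force: [0.3, 0.2, -1.8]
grip_width: 0.0461
```

```bash
python3 - <<'E'
from h import *
need([.5658,.1112,.191],np.stack([XC,-YC,[0,0,-1]],1))
E
```

```text
tcp [0.5579 0.0988 0.32  ] F [ 0.3  0.2 -1.8] w 0.0461 t 15.25
dp [ 0.069 -0.101  1.075] twist [ 0.002 -0.003 -0.004]
```

Request:
apply_moves(dp=[[0.069,-0.1,0],[0,0,0.3],[0,0,0.3],[0,0,0.2],[0,0,0.1],[0,0,0]], twist=[[0,0,0],[0,0,0],[0,0,0],[0,0,0],[0,0,0],[0,0,0]], jaw=[255,255,255,255,255,255])

```text
clock: 15.85
tcp_pos: [0.5666, 0.1127, 0.2067]
orientation: [3.134, 0.151, 0.006]
contact_force: [-0.3, -0.4, -0.2]
grip_width: 0.0458
```

```bash
python3 - <<'E'
from h import *
need([.5658,.1112,.191],np.stack([XC,-YC,[0,0,-1]],1))
d=grab('side');cv2.imwrite('pics/p1.png',cv2.resize(d['color'][50:280,150:400,::-1],None,fx=2.6,fy=2.6))
E
```

```text
tcp [0.5666 0.1127 0.2067] F [-0.3 -0.4 -0.2] w 0.0458 t 15.85
dp [-0.009  0.011  0.131] twist [ 0.002 -0.002 -0.005]
```

View pics/p1.png

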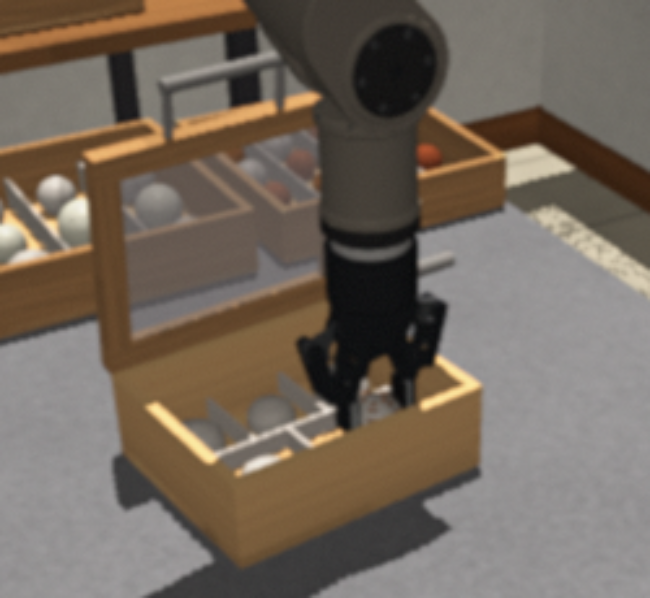

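The urchin hangs over the empty cell at (375,405), clear of the walls. Setting it down.

Request:
apply_moves(dp=[[0,0,0.06],[0,0,0.04],[0,0,0.02],[0,0,0.01]], twist=[[0,0,0],[0,0,0],[0,0,0],[0,0,0]], jaw=[255,255,255,255])

```text
clock: 16.3
tcp_pos: [0.567, 0.1121, 0.1943]
orientation: [3.136, 0.149, 0.009]
contact_force: [-2.9, -0.6, 1.1]
grip_width: 0.0458
```

Request:
apply_moves(dp=[[0,0,0],[0,0,0],[0,0,0],[0,0,0]], twist=[[0,0,0],[0,0,0],[0,0,0],[0,0,0]], jaw=[60,60,60,60])

```text
clock: 16.7
tcp_pos: [0.5606, 0.1111, 0.1922]
orientation: [3.135, 0.149, -0.019]
contact_force: [-2.2, -0.7, -0.0]
grip_width: 0.0657
```

Request:
apply_moves(dp=[[0,0,-0.1],[0,0,-0.3],[0,0,-0.4],[0,0,-0.4],[0,0,-0.2],[0,0,0]], twist=[[0,0,0],[0,0,0],[0,0,0],[0,0,0],[0,0,0],[0,0,0]], jaw=[60,60,60,60,100,255])

```text
clock: 17.3
tcp_pos: [0.5668, 0.1115, 0.374]
orientation: [3.138, 0.146, 0.006]
contact_force: [0.3, -0.1, 1.2]
grip_width: 0.039
```

```bash
python3 - <<'E'
from h import *
need([.57,.11,.40],np.stack([XC,-YC,[0,0,-1]],1))
d=grab('side');cv2.imwrite('pics/p2.png',cv2.resize(d['color'][50:280,150:400,::-1],None,fx=2.6,fy=2.6))
H=np.array([.498,.242,.08])+.0037*YC
P=pts(d)
m=(((P-H)@XC>.15)&((P-H)@XC<.2)&(abs((P-H)@YC+.06)<.06)&(P[...,2]>.09)&(P[...,2]<.16)&(d['z_map']>0))
v,u=np.where(m);q=P[m]-H;print(len(q),u.min(),u.max(),v.min(),v.max())
for a,b in((.15,.165),(.165,.18),(.18,.2)):
    k=(q@XC>a)&(q@XC<b);print(k.sum(),(q[k]@YC).mean(),q[k][:,2].mean()+.0,(q[k]@XC).max())
E
```

```text
tcp [0.5668 0.1115 0.374 ] F [ 0.3 -0.1  1.2] w 0.039 t 17.3
dp [ 0.026  0.015 -0.217] twist [ 0.    -0.002 -0.006]
79 310 324 146 155
35 -0.07778589707489553 0.047889819559758795 0.16415216357108178
32 -0.07682978302810882 0.048031028502573486 0.17993820508210182
12 -0.07734914379592323 0.046902009778205994 0.1842235384565807
```

View pics/p2.png

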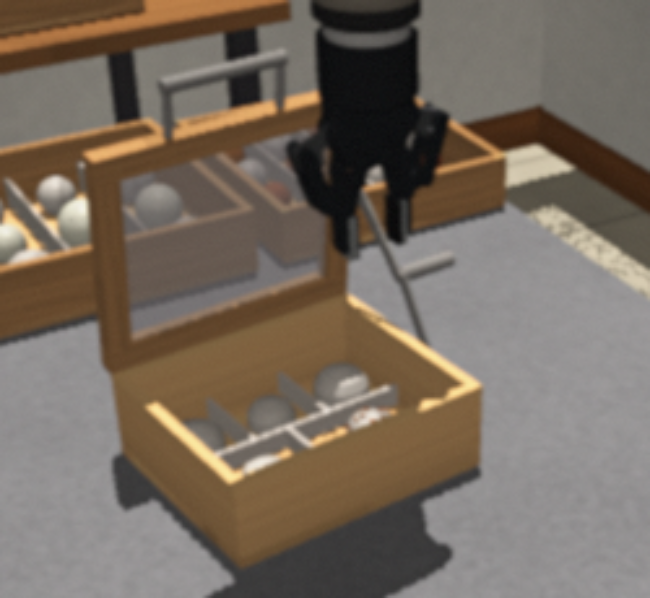

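The urchin sits in the front +x cell at (368,418) in the crop, and the stay is visibly over-centre. Next I'll move closed fingers above the peg.

Request:
apply_moves(dp=[[0.35,0,0],[0.35,0,0],[0.26,0,0],[0,-0.25,0.05],[0,-0.25,0.1],[0,0,0]], twist=[[0,0,0],[0,0,0],[0,0,0],[0,0,0],[0,0,0],[0,0,0]], jaw=[255,255,255,255,255,255])

```text
clock: 17.95
tcp_pos: [0.6782, 0.1821, 0.3482]
orientation: [3.137, 0.141, -0.005]
contact_force: [-0.8, 1.3, 0.2]
grip_width: 0.0001
```

```bash
python3 - <<'E'
from h import *
need([.674,.1942,.302],np.stack([XC,-YC,[0,0,-1]],1))
d=grab('top','t3.png')
d=grab('side');cv2.imwrite('pics/p3.png',cv2.resize(d['color'][50:280,150:400,::-1],None,fx=2.6,fy=2.6))
E
```

```text
tcp [0.6782 0.1821 0.3482] F [-0.8  1.3  0.2] w 0.0001 t 17.95
dp [-0.024 -0.104  0.385] twist [ 0.001  0.001 -0.008]
```

View pics/p3.png

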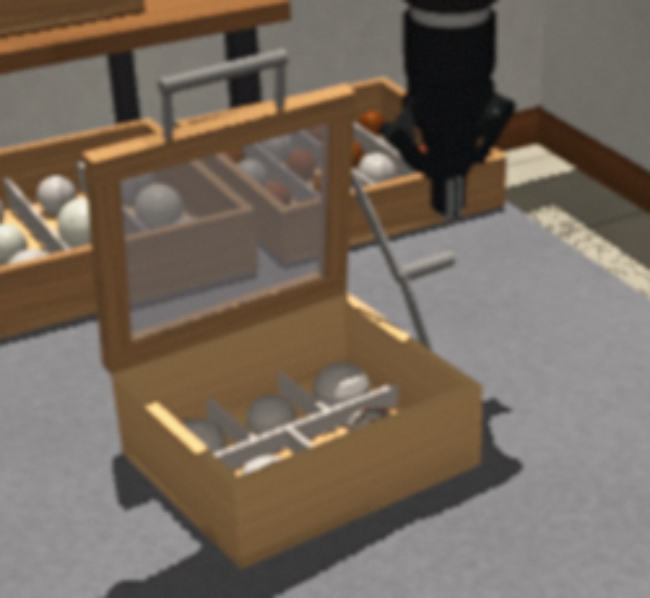

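View pics/t3.png

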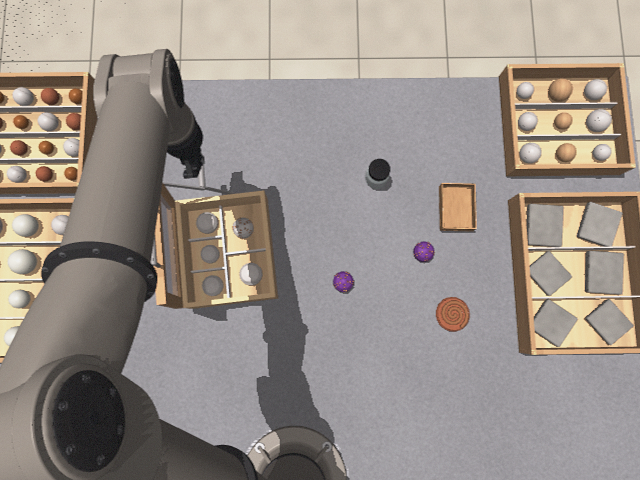

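In the top view the urchin is in its cell at (243,228) and the peg is at about (204,177). I'll check the peg against the tool by casting rays.

```bash
python3 - <<'E'
from h import *
d=r.grab_frame('top')
cv2.imwrite('pics/t4.png',cv2.resize(d['color'][150:250,155:285,::-1],None,fx=6,fy=6))
H=np.array([.498,.242,.08])+.0037*YC
for p in((204,170),(204.5,188)):
    q=ray(d,*p,.122)-H;print(p,q@XC,q@YC)
q=ray(d,243,228,.04)-np.array([.5658,.1112,0]);print('urchin rel cell',q@XC,q@YC)
o=r.get_obs();M=Rt.from_rotvec(o['orientation']).as_matrix();tip=o['tcp_pos']+M[:,2]*.173
print('tip',(tip-H)@XC,(tip-H)@YC,tip[2],proj(d,tip))
E
```

```text
(204, 170) 0.170815814656479 -0.07843761784716569
(204.5, 188) 0.1305293899118919 -0.07616067978826097
urchin rel cell -0.003548997272465354 0.0016449972821336676
tip 0.17319439203323161 -0.0893850236498469 0.1780482865662577 [202.91456462 160.10265095]
```

View pics/t4.png

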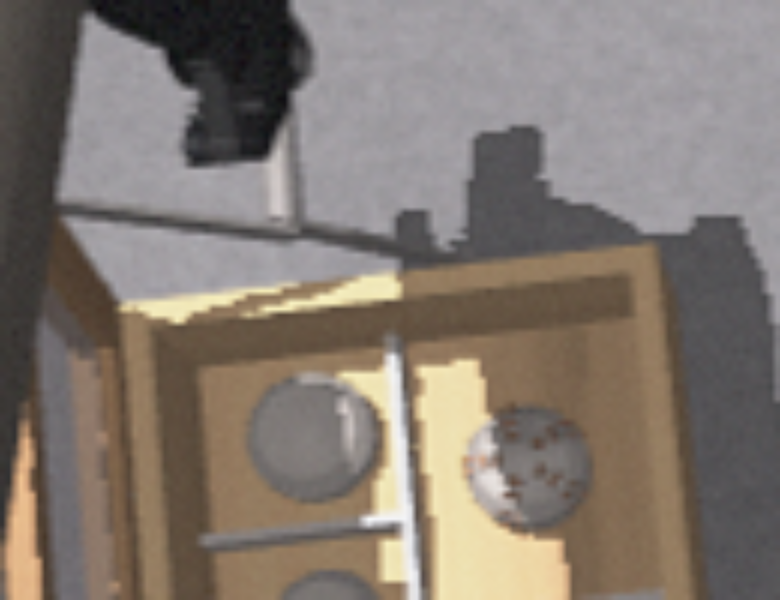

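```bash
python3 - <<'E'
from h import *
d=r.grab_frame('side')
o=r.get_obs();M=Rt.from_rotvec(o['orientation']).as_matrix();tip=o['tcp_pos']+M[:,2]*.173
print(proj(d,tip))
H=np.array([.498,.242,.08])+.0037*YC
for y in(-.07,-.075,-.08): print(y,proj(d,H+.184*XC+y*YC+[0,0,.042]),proj(d,H+.14*XC+y*YC+[0,0,.042]))
t=H+.168*XC-.071*YC+[0,0,.042+.007+.173];need(t,np.stack([XC,-YC,[0,0,-1]],1))
E
```

```text
[323.57564572 131.32503058]
-0.07 [321.66585431 149.50852603] [306.3490416  154.83716971]
-0.075 [322.97704006 150.31485838] [307.64432791 155.66975701]
-0.08 [324.29454457 151.12507654] [308.94595908 156.50642268]
tcp [0.6794 0.1752 0.3517] F [ 0.4 -0.5  0.4] w -0.0 t 18.15
dp [-0.048 -0.154  0.413] twist [ 0.002 -0.001 -0.012]
```

Request:
apply_moves(dp=[[-0.048,-0.148,0.1],[0,0,0.15],[0,0,0.1],[0,0,0]], twist=[[0,0,-0.012],[0,0,0],[0,0,0],[0,0,0]], jaw=[255,255,255,255])

```text
clock: 18.55
tcp_pos: [0.6712, 0.1919, 0.3082]
orientation: [3.134, 0.169, 0.005]
contact_force: [0.3, 0.0, 0.2]
grip_width: 0.0001
```

```bash
python3 - <<'E'
from h import *
H=np.array([.498,.242,.08])+.0037*YC
t=H+.168*XC-.072*YC+[0,0,.042+.007+.173];need(t,np.stack([XC,-YC,[0,0,-1]],1))
d=grab('side');cv2.imwrite('pics/p4.png',cv2.resize(d['color'][90:210,250:380,::-1],None,fx=5,fy=5))
E
```

```text
tcp [0.6712 0.1919 0.3082] F [0.3 0.  0.2] w 0.0001 t 18.55
dp [0.009 0.    0.052] twist [ 0.002 -0.001  0.   ]
```

View pics/p4.png

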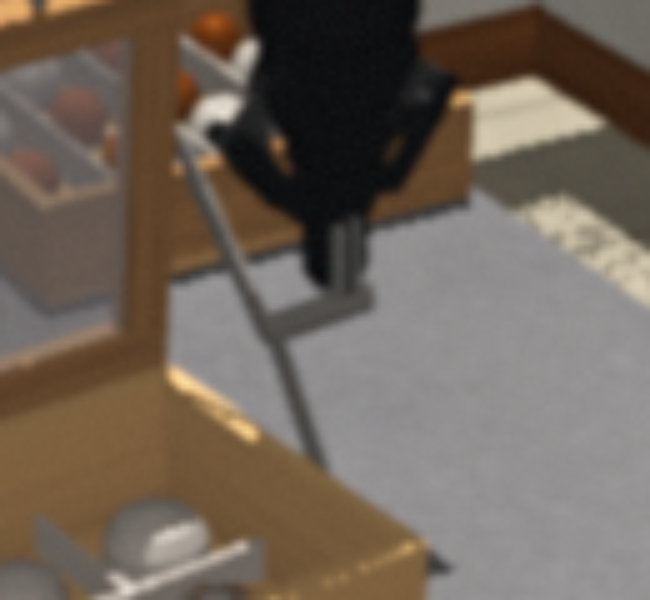

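Request:
apply_moves(dp=[[0,0,0.04],[0,-0.01,0.03],[0,-0.02,0.03],[0,-0.025,0.03]], twist=[[0,0,0],[0,0,0],[0,0,0],[0,0,0]], jaw=[255,255,255,255])

```text
clock: 19.0
tcp_pos: [0.6717, 0.2012, 0.2983]
orientation: [-3.132, -0.17, -0.014]
contact_force: [-2.7, -0.1, 3.1]
grip_width: -0.0
```

```bash
python3 - <<'E'
from h import *
H=np.array([.498,.242,.08])+.0037*YC
t=H+.168*XC-.072*YC+[0,0,.042+.007+.173];need(t,np.stack([XC,-YC,[0,0,-1]],1))
d=grab('side');cv2.imwrite('pics/p5.png',cv2.resize(d['color'][90:210,250:380,::-1],None,fx=5,fy=5))
E
```

```text
tcp [0.6717 0.2012 0.2983] F [-2.7 -0.1  3.1] w -0.0 t 19.0
dp [-0.003  0.077 -0.031] twist [-0.002 -0.004  0.001]
```

View pics/p5.png

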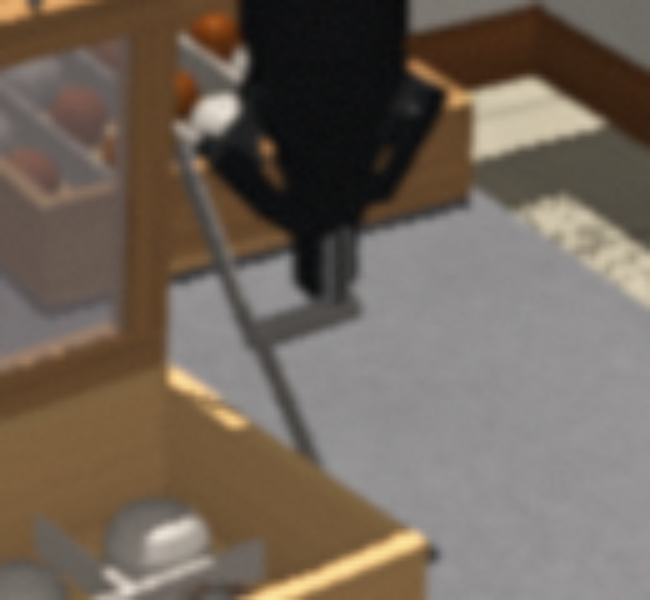

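Request:
apply_moves(dp=[[0,-0.025,0.035],[0,-0.03,0.035],[0,-0.03,0.035],[0,-0.03,0.035]], twist=[[0,0,0],[0,0,0],[0,0,0],[0,0,0]], jaw=[255,255,255,255])

```text
clock: 19.45
tcp_pos: [0.6702, 0.2166, 0.2828]
orientation: [-3.13, -0.171, -0.015]
contact_force: [-2.9, -0.7, 6.4]
grip_width: 0.0002
```

```bash
python3 - <<'E'
from h import *
H=np.array([.498,.242,.08])+.0037*YC
t=H+.168*XC-.072*YC+[0,0,.042+.007+.173];need(t,np.stack([XC,-YC,[0,0,-1]],1))
d=grab('side');cv2.imwrite('pics/p6.png',cv2.resize(d['color'][90:210,250:380,::-1],None,fx=5,fy=5))
E
```

```text
tcp [0.6702 0.2166 0.2828] F [-2.9 -0.7  6.4] w 0.0002 t 19.45
dp [-0.004  0.205 -0.161] twist [-0.003 -0.005  0.001]
```

View pics/p6.png

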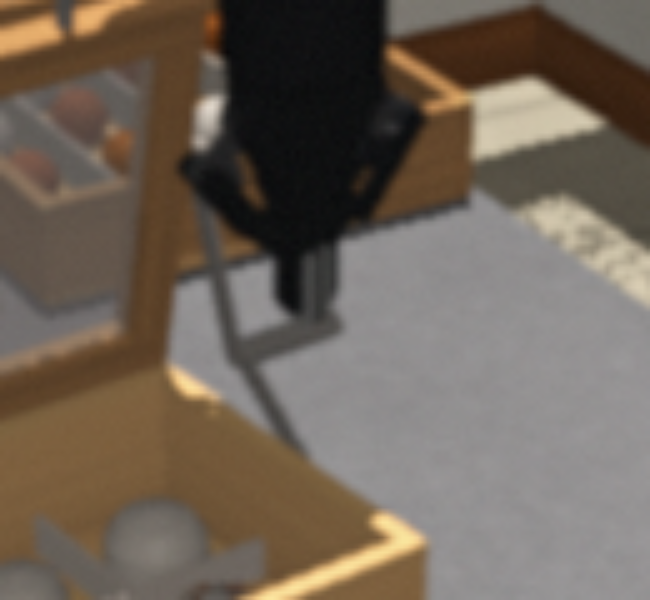

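The stay is clearly broken, with roughly 0.6 rad of bend, and the lid is still up. I'll withdraw forward and up.

Request:
apply_moves(dp=[[0,0.02,-0.1],[0.1,0.1,-0.3],[0.1,0.2,-0.35],[0,0.2,-0.35],[0,0.2,-0.35],[0,0,-0.35],[0,0,-0.3],[0,0,0]], twist=[[0,0,0],[0,0,0],[0,0,0],[0,0,0],[0,0,0],[0,0,0],[0,0,0],[0,0,0]], jaw=[255,255,255,200,150,150,150,150])

```text
clock: 20.3
tcp_pos: [0.7026, 0.1222, 0.547]
orientation: [3.135, 0.16, 0.021]
contact_force: [1.0, -0.1, -0.2]
grip_width: 0.0349
```

```bash
python3 - <<'E'
from h import *
d=grab('side','s7.png');t=grab('top')
H=np.array([.498,.242,.08])+.0037*YC
P=pts(d)
m=(abs((P-H)@XC)<.045)&(P[...,2]>.29)&(P[...,2]<.36)&(abs((P-H)@YC+.03)<.08)&(d['z_map']>0)
v,u=np.where(m);q=P[m]-H
print(len(q),u.min(),u.max(),v.min(),v.max(),(q@YC).mean(),q[:,2].mean(),np.percentile(q@YC,[5,95]),np.percentile(q[:,2],[5,95]))
need([.5,.2,.56],np.stack([YC,XC,[0,0,-1]],1))
E
```

```text
250 223 263 76 90 -0.0531291611855511 0.2380909416583076 [-0.05700225 -0.04802904] [0.23258979 0.24233136]
tcp [0.702  0.1233 0.5416] F [ 0.3 -0.8 -0.8] w 0.0352 t 20.4
dp [-1.608 -0.808 -0.165] twist [ 0.003 -0.001 -0.752]
```

View pics/s7.png

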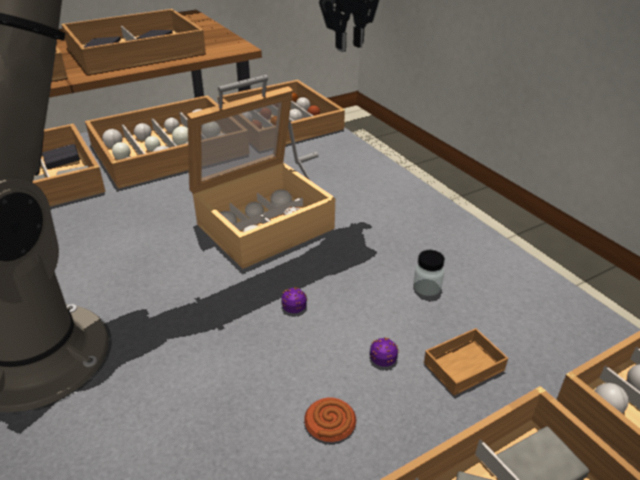

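Request:
apply_moves(dp=[[-0.1,0,-0.05],[-0.1,0,-0.05],[0,0,0],[0,0,0],[0,0,0],[0,0,0],[0,0,0],[0,0,0],[0,0,0],[0,0,0],[0,0,0],[0,0,0]], twist=[[0,0,-0.068],[0,0,-0.068],[0,0,-0.068],[0,0,-0.068],[0,0,-0.068],[0,0,-0.068],[0,0,-0.068],[0,0,-0.068],[0,0,-0.068],[0,0,-0.068],[0,0,-0.068],[0,0,0]], jaw=[150,150,150,150,150,150,150,150,150,150,150,150])

```text
clock: 21.6
tcp_pos: [0.6743, 0.1207, 0.5299]
orientation: [-2.022, -2.387, 0.048]
contact_force: [0.2, 0.0, -0.5]
grip_width: 0.0349
```

```bash
python3 - <<'E'
from h import *
need([.5075,.1975,.478],np.stack([YC,XC,[0,0,-1]],1))
E
```

```text
tcp [0.6743 0.1207 0.5299] F [ 0.2  0.  -0.5] w 0.0349 t 21.6
dp [ 0.864 -1.252  0.464] twist [-0.015  0.005  0.028]
```

Request:
apply_moves(dp=[[0.2,-0.3,-0.1],[0.22,-0.31,-0.05],[0.22,-0.32,0],[0.22,-0.32,0],[0,0,0]], twist=[[-0.015,0.005,0.028],[0,0,0],[0,0,0],[0,0,0],[0,0,0]], jaw=[150,150,150,150,150])

```text
clock: 22.1
tcp_pos: [0.5089, 0.209, 0.5398]
orientation: [-2.126, -2.306, 0.021]
contact_force: [0.2, -0.3, 0.4]
grip_width: 0.0355
```

```bash
python3 - <<'E'
from h import *
need([.5075,.1975,.478],np.stack([YC,XC,[0,0,-1]],1))
E
```

```text
tcp [0.5089 0.209  0.5398] F [ 0.2 -0.3  0.4] w 0.0355 t 22.1
dp [-0.092 -0.013  0.515] twist [-0.006  0.002 -0.012]
```

Request:
apply_moves(dp=[[-0.09,-0.012,0],[0,0,0],[0,0,0.1]], twist=[[-0.006,0.002,-0.012],[0,0,0],[0,0,0]], jaw=[150,150,150])

```text
clock: 22.4
tcp_pos: [0.5071, 0.1992, 0.5268]
orientation: [-2.106, -2.33, 0.002]
contact_force: [-0.2, -0.5, 0.4]
grip_width: 0.035
```

```bash
python3 - <<'E'
from h import *
need([.5075,.1975,.478],np.stack([YC,XC,[0,0,-1]],1))
d=grab('side');cv2.imwrite('pics/p8.png',cv2.resize(d['color'][20:140,180:310,::-1],None,fx=5,fy=5))
E
```

```text
tcp [0.5071 0.1992 0.5268] F [-0.2 -0.5  0.4] w 0.035 t 22.4
dp [-0.014  0.002  0.406] twist [-0.001  0.    -0.003]
```

View pics/p8.png

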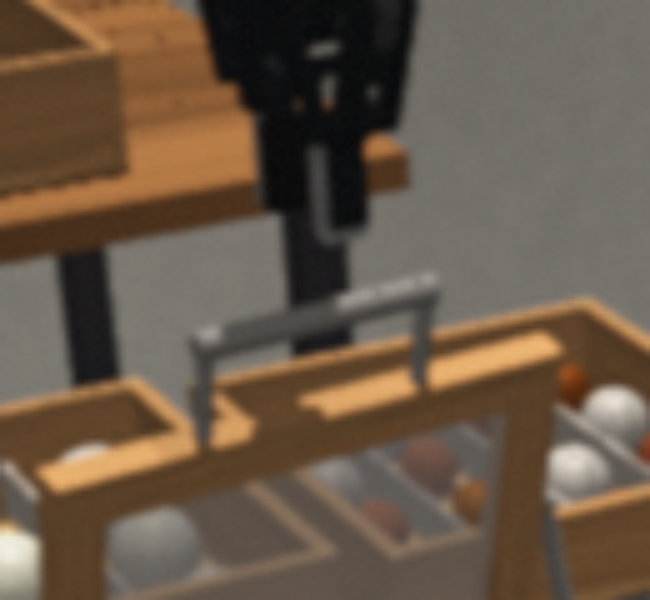

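Request:
apply_moves(dp=[[-0.01,0,0.15],[0,0,0.15],[0,0,0.1],[0,0,0]], twist=[[0,0,0],[0,0,0],[0,0,0],[0,0,0]], jaw=[150,150,150,150])

```text
clock: 22.85
tcp_pos: [0.5074, 0.197, 0.4694]
orientation: [-2.113, -2.32, 0.02]
contact_force: [0.5, 0.5, -0.3]
grip_width: 0.0353
```

Request:
apply_moves(dp=[[0,0,0],[0,0,0],[0,0,0],[0,0,0]], twist=[[0,0,0],[0,0,0],[0,0,0],[0,0,0]], jaw=[200,255,255,255], grip_force=25)

```text
clock: 23.25
tcp_pos: [0.5078, 0.1972, 0.4692]
orientation: [-2.113, -2.319, 0.022]
contact_force: [-0.1, 0.3, -5.0]
grip_width: 0.0111
```

```bash
python3 arc.py 6 -.04; python3 - <<'E'
from h import *
d=grab('side');cv2.imwrite('pics/p9.png',cv2.resize(d['color'][20:200,180:340,::-1],None,fx=3.3,fy=3.3))
E
```

```text
case y -0.05027117744596317 z 0.23256292535513162 rad 0.23793424623525727 ang 1.3249101408062813 xc 0.0029705012700291513 F case -0.1 0.3 -5.0 tilt [-0.012 -0.008 -1.   ] w 0.011081673599731934 t 23.25
[[-0.086, 0, -0.015], [-0.078, 0, 0.022], [-0.077, 0, 0.025], [-0.076, 0, 0.028], [-0.075, 0, 0.031], [-0.073, 0, 0.034]]
```

View pics/p9.png

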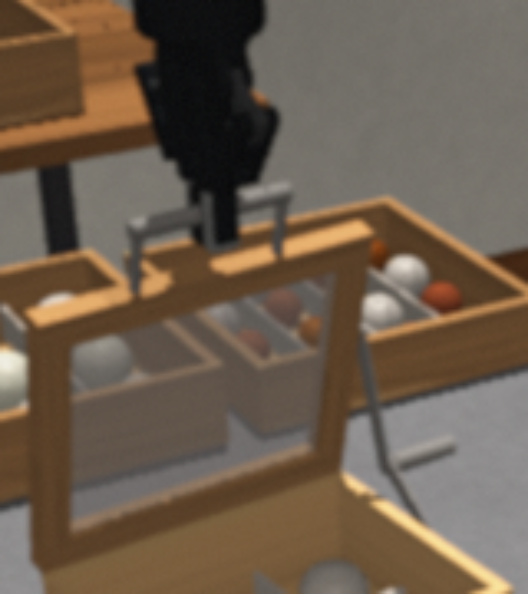

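Gripping the bar again (opening 11 mm). Lowering along the arc.

Request:
apply_moves(dp=[[-0.04,0,0.01],[-0.078,0,0.02],[-0.077,0,0.025],[-0.076,0,0.028],[-0.075,0,0.031],[-0.073,0,0.034]], twist=[[0,0,0],[0,0,0],[0,0,0],[0,0,0],[0,0,0],[0,0,0]], jaw=[255,255,255,255,255,255])

```text
clock: 23.9
tcp_pos: [0.5126, 0.1452, 0.4531]
orientation: [-2.11, -2.321, 0.011]
contact_force: [0.8, 2.4, -1.3]
grip_width: 0.0108
```

```bash
python3 arc.py 8 -.04
```

```text
case y -0.10173611994910173 z 0.2164449659501662 rad 0.23916241633556604 ang 1.0984090036985636 xc 0.002990190433964045 F case 1.1 2.3 -1.3 tilt [-0.008 -0.002 -1.   ] w 0.010835612738781506 t 23.9
[[-0.082, 0, 0.014], [-0.071, 0, 0.039], [-0.069, 0, 0.041], [-0.067, 0, 0.044], [-0.066, 0, 0.047], [-0.064, 0, 0.049], [-0.062, 0, 0.052], [-0.06, 0, 0.054]]
```

Request:
apply_moves(dp=[[-0.072,0,0.036],[-0.071,0,0.039],[-0.069,0,0.041],[-0.067,0,0.044],[-0.066,0,0.047],[-0.064,0,0.049],[-0.062,0,0.052],[-0.06,0,0.054]], twist=[[0,0,0],[0,0,0],[0,0,0],[0,0,0],[0,0,0],[0,0,0],[0,0,0],[0,0,0]], jaw=[255,255,255,255,255,255,255,255])

```text
clock: 24.7
tcp_pos: [0.5196, 0.0753, 0.406]
orientation: [-2.113, -2.321, 0.008]
contact_force: [1.9, 3.8, -2.2]
grip_width: 0.011
```

```bash
python3 arc.py 10 -.04
```

```text
case y -0.17194538070695486 z 0.16932201024145893 rad 0.24131961606688415 ang 0.7447111740647762 xc 0.0028963731097335324 F case 2.3 3.5 -2.2 tilt [-0.005 -0.002 -1.   ] w 0.010981520198130035 t 24.7
[[-0.059, 0, 0.055], [-0.053, 0, 0.061], [-0.051, 0, 0.063], [-0.048, 0, 0.065], [-0.045, 0, 0.067], [-0.043, 0, 0.068], [-0.04, 0, 0.07], [-0.037, 0, 0.072], [-0.034, 0, 0.073], [-0.031, 0, 0.074]]
```

Request:
apply_moves(dp=[[-0.05,0.004,0.06],[-0.051,0.003,0.061],[-0.05,0,0.063],[-0.048,0,0.065],[-0.045,0,0.067],[-0.043,0,0.068],[-0.04,0,0.07],[-0.037,0,0.072],[-0.034,0,0.073],[-0.031,0,0.074]], twist=[[0,0,0],[0,0,0],[0,0,0],[0,0,0],[0,0,0],[0,0,0],[0,0,0],[0,0,0],[0,0,0],[0,0,0]], jaw=[255,255,255,255,255,255,255,255,255,255])

```text
clock: 25.7
tcp_pos: [0.5255, 0.0193, 0.3183]
orientation: [-2.113, -2.322, 0.007]
contact_force: [2.0, 4.2, -1.6]
grip_width: 0.0107
```

```bash
python3 arc.py 10 -.04
```

```text
case y -0.22828762327328295 z 0.0816352227145606 rad 0.24244493916644305 ang 0.31042763622341674 xc 0.002889319478811141 F case 2.4 4.0 -1.6 tilt [-0.005 -0.002 -1.   ] w 0.010665465222862375 t 25.7
[[-0.022, 0, 0.078], [-0.023, 0, 0.077], [-0.019, 0, 0.078], [-0.016, 0, 0.079], [-0.013, 0, 0.08], [-0.01, 0, 0.08], [-0.007, 0, 0.08], [-0.004, 0, 0.081], [-0.0, 0, 0.081], [0.003, 0, 0.081]]
```

Request:
apply_moves(dp=[[-0.018,0,0.077],[-0.02,0,0.077],[-0.018,0,0.078],[-0.015,0,0.079],[-0.012,0,0.08],[-0.009,0,0.08],[-0.005,0,0.08]], twist=[[0,0,0],[0,0,0],[0,0,0],[0,0,0],[0,0,0],[0,0,0],[0,0,0]], jaw=[255,255,255,255,255,255,255])

```text
clock: 26.4
tcp_pos: [0.5268, 0.0058, 0.2466]
orientation: [-2.114, -2.323, 0.007]
contact_force: [1.1, 1.5, 15.9]
grip_width: 0.0111
```

```bash
python3 arc.py 5 -.02
```

```text
case y -0.2420479310705087 z 0.009896552980887277 rad 0.24225016552402445 ang 0.007863987914739141 xc 0.002864474264865891 F case 1.3 1.3 15.9 tilt [-0.004 -0.003 -1.   ] w 0.011143789455196052 t 26.4
[[0.001, 0, 0.04], [-0.0, 0, 0.04], [0.0, 0, 0.04], [0.001, 0, 0.04], [0.002, 0, 0.04]]
```

Request:
apply_moves(dp=[[0,0,0.02],[0,0,0],[0,0,0],[0,0,0],[0,0,0],[0,0,-0.1],[0,0,-0.3],[0,0,-0.4],[0,0,-0.4],[0,0,-0.3],[0,0,0]], twist=[[0,0,0],[0,0,0],[0,0,0],[0,0,0],[0,0,0],[0,0,0],[0,0,0],[0,0,0],[0,0,0],[0,0,0],[0,0,0]], jaw=[255,255,150,150,150,150,150,150,150,150,150])

```text
clock: 27.5
tcp_pos: [0.5266, 0.004, 0.4324]
orientation: [-2.114, -2.317, 0.019]
contact_force: [-0.3, -0.5, -0.3]
grip_width: 0.0355
```

```bash
python3 - <<'E'
from h import *
import pickle
print(r.get_obs()['contact_force'],r.get_obs()['clock'])
d=grab('side','e1.png');t=grab('top','e2.png')
s0=pickle.load(open('side0.pkl','rb'))
f=lambda a:(cv2.cvtColor(a['color'][140:290,180:370],cv2.COLOR_RGB2BGR))
cv2.imwrite('pics/e3.png',cv2.resize(np.hstack([f(s0),f(d)]),None,fx=2.1,fy=2.1))
a,b=pts(s0),pts(d);m=np.s_[205:240,270:326]
k=(abs(a[m][...,2]-.088)<.012)&(a[m][...,1]<.02)&(abs(b[m][...,2]-.088)<.03)
print('bar z before/after',np.median(a[m][k][:,2]),np.median(b[m][k][:,2]),k.sum())
E
```

```text
[-0.32983006 -0.5338118  -0.27008312] 27.5
bar z before/after 0.09058734779975769 0.09040955359343168 322
```

View pics/e3.png

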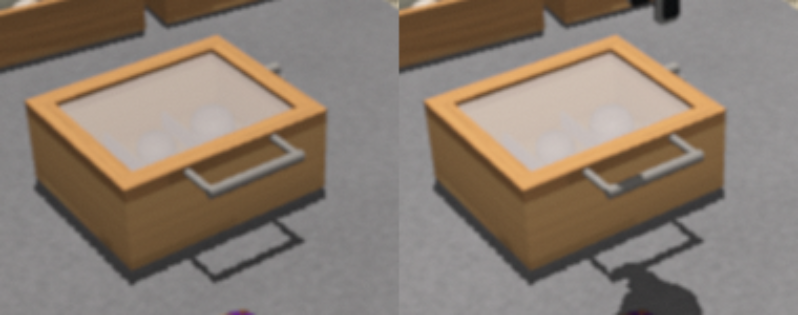

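View pics/e1.png

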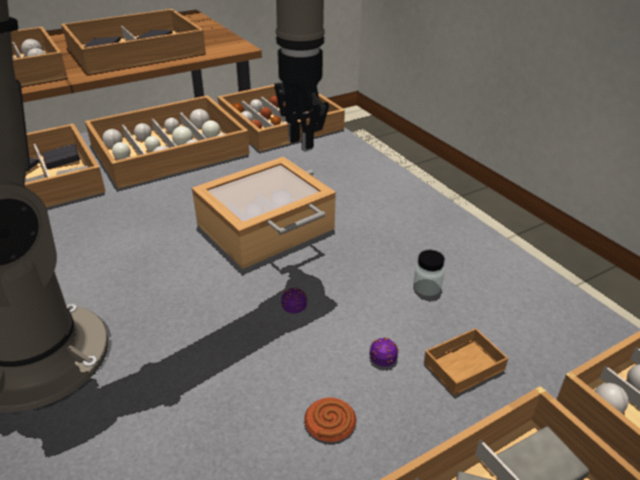

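View pics/e2.png

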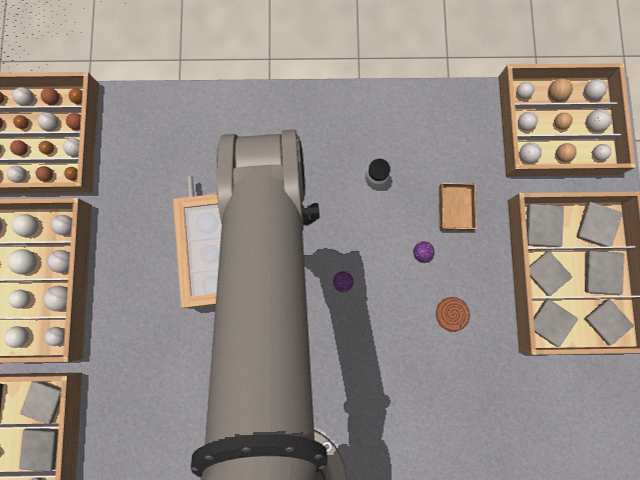

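The lid now matches its first picture: the bar reads 90.4 mm high against 90.6 mm at the start. The jar, tray and ammonite sit at the same pixels, and the robot is clear of everything. Handing in.

```bash
python3 -c "
from bench import r
print(r.hand_in())"
```

```text
the job is handed in; nothing more can be done
None
```

The fossil is in the front +x cell with the lid closed, and I handed the job in at about 27.5 s; no verdict was reported.

**What I did**
- I raised the lid by its bar and felt the hard stop at about 1.47 rad by my arc estimate. The force on the tool peaked at about 7 N along the case's y.
- At that stop the links were only in line, not over-centre. Easing the bar back about 3.5 mm let the stay go into its lock, and then I let go.
- I set the white urchin in the empty cell, pressed the peg down and back until the stay broke, gripped the bar again and lowered the lid at about 0.4 rad/s until it was closed.

**Last checks**
- **Lid:** the bar read 90.4 mm high, against 90.6 mm at the start. I felt about 16 N of upward push when it closed.
- **Urchin:** seen from above before closing, it was about 4 mm by 2 mm from the cell's centre. I could not see it well through the pane afterwards because the arm blocked the top view.
- **Jar, tray and ammonite:** at the same pixels as at the start.
- **Robot:** clear of everything, with wrist force near zero.

**Less certain**
- **Stay angle:** I judged it by eye from the side camera. I put the locked angle at about 2.83 rad and the broken one at about 2.1 rad. An automatic line fit on the links was too noisy to confirm the locked angle.
- **Bracket:** I did not measure its slip directly, only kept the forces low.

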